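# Fit the holding bar over the dish on the shaker

## Robot

A 7-joint arm with a two-finger parallel gripper is mounted at the origin on a cart in front of the work surface, level with it; the furniture and walls round the work are solid. World frame = base frame: x ahead of the robot, y to its left, z up, the work surface at z = 0. Lengths are in m, angles in rad, forces in N, time in s.
With the tool pointing down it reaches from about 0.425 to 0.825 m from the base axis. Payload 3.6 kg.
Tool frame: the origin (TCP) lies midway between the tips of the shut fingers; the grasp point (between the pads) lies 19 mm behind it (ctrl.tcp_to_grasp is the distance from the TCP to the grasp point, in m); z points along the fingers, y is the direction in which the jaws open and shut (so a half turn about z gives the same grasp; the last joint's range is limited). The gripper opens to 93 mm and grips with 3 to 60 N. Pads are 15 mm wide; open, the fingers measure 128 mm over their backs; the gripper's body (75 mm by 188 mm) begins 65 mm behind the grasp point.
Start: joints at [-1.202, 0.615, -0.013, 1.423, 0.008, 1.103, -0.04], TCP at [0.251, 0.6, 0.219] pointing down, gripper open.
Joint ranges: [-3.12, 3.12], [-0.3, 2.06], [-1.34, 1.32], [0.26, 2.42], [-1.36, 4.5], [0.01, 1.98], [-2.84, 2.84]. Speed limits (rad/s): [2.79, 2.79, 3.14, 3.14, 3.14, 3.14, 3.14].

## Interface

Orientations are given as a 3x3 rotation matrix whose columns are the frame's x, y, z axes.
In Python, from bench import ctrl gives the robot as it stands.
- The arm moves only by the tool send_rows, never from a script. Its argument "steps" is a list that holds one entry, the list of rows, each a list of 7 numbers: the shift along the world's x, y, z in mm, then the turn, a rotation vector about the world's x, y, z in degrees, then the opening in per cent of the stroke, from 0 (shut) to 100 (fully open). In form: [[[x, y, z, wx, wy, wz, fingers], ...]]. A call has 1 to 10 rows; each row shifts and turns the commanded pose from where the row before left it; what a row does not reach is not made up. A row lasts 1/8 s, in which the tool goes at most 62.5 mm and 10.7 degrees, less where a joint would pass 70% of its speed; a pose out of reach is approached as far as the arm can. A call is refused whole if a number of a shift passes 62.5 or a number of a turn 10.7, either way. A call with a gripper value outside its range is refused whole. The fingers move at their own pace and stop on an object; the grip force is fixed at half the most. Time passes only in rows, so rows that do not move let the fingers close. It gives the time, the measured TCP pose, the force and the opening at its end, in the units of the state.
- ctrl.get_obs(): the state, without advancing time (a new reading comes with each control period).
- ctrl.read_camera(name): name is "scene" or "side" or "wrist"; returns the picture (480x640x3 uint8, red, green, blue); there is no depth.
- ctrl.get_calibration(name): a dict with "intrinsics" (3x3 intrinsics, pixels), "rvec" (rotation vector, rad) and "tvec" (3), from world to camera coordinates, as OpenCV has them. Camera axes: x right, y down, z forward; pixel columns grow to the right and rows downward; lengths in m; the calibration is good to about 2 mm. A picture is of the moment at which its call begins: read the wrist's pose just before it. get_calibration takes no time and is no camera call; for the wrist camera it gives the pose at the moment of the call.
- ctrl.sign_off(): hands the job in, once; it reports no verdict.
The state is a dict: "t": time; "joints": joint angles; "joint_vel": joint speeds; "tau": joint torques, N m; "position": TCP position; "eef_rot": TCP orientation; "wrist_force": force on the tool from outside, world axes, zero at the start; "moment": the same for the moment, N m; "width": finger opening in m.
Only numpy, scipy, OpenCV 4.12 (cv2) and the standard library are available. Lean on these libraries where they do the work, as an engineer would, in place of code of your own. Each camera call takes 0.05 s, during which the arm holds its last target.

## Task

Take the holding bar out of its rack, lay it flat on the bench with its grip block upward and let go, then take it again by the grip block. Tilt its eye end down to hook the eye over the T-shaped head of the stud on the shaker, outer end under the head, and level the bar so that the hole near its grip block drops over the pin and it rests flat on both posts, across the petri dish. Once the bar is on and let go, roll the shaker's speed wheel with a fingertip toward the stud end all the way to its stop, and do not shift the dish or disturb the things standing about.

Things in the scene. Friction and masses are not known exactly. Their poses are not given: they have to be found in the camera images.
- holding_bar: Loose bar 184 x 34 mm, 140 g. x to the eye end, y out of the face with the grip block (up when laid flat), z across the width (up while in the rack). Origin: underside (y=0), centre line. Body x -90..45, 8 thick (y 0..8); tongue x 45..94, 4 thick. In the tongue an eye, x 55..85, 15 wide in z; 11 mm square hole at x -46. Block: x -90..-80, y 8..36, z -12..12 (mm)
- bar_eye (a point): centre of the bar's eye (30 mm long, 15 mm wide) on the underside, bar coordinates (70, 0, 0) mm; axes as the bar. A 9 mm wide strip closes the eye at the outer end (x 85..94)
- bar_hole (a point): centre of the bar's pin hole on the underside, bar coordinates (-46, 0, 0) mm; axes as the bar
- bar_grip (a point): middle of the black grip block (10 mm thick along bar x, 24 mm wide, 28 mm tall), bar coordinates (-85, 22, 0) mm; axes as the bar
- bar_rack: Fixed rack, base 110 x 56 x 8 mm, origin under its centre, x along the bar, z up. Slotted supports at x = -36 and 36 mm (10 mm long, 30 mm across, 28 mm high; slot 11 mm wide, floor at z 12). The bar stands in it on a long edge, top edge at z 46, block pointing sideways; between the supports both its faces are free to be pinched from above, and it lifts straight out
- dish_shaker: Fixed shaker, plate 196 x 118 mm with top at z 34 mm; origin under its centre, x to the stud end, z up. Stud post at x 62, pin post at x -62, each 14 mm in x, 30 in y, top at z 53. Fitted bar: its x along shaker x, its y up, underside on both post tops (4 mm over the dish), origin at (-16, 0, 53) mm, grip block beyond the pin post, neck 3 mm from the outer end of the eye
- stud_foot (a point): On the stud's axis at its post's top; axes as the shaker. Neck 8 mm diameter, 14 mm high, then a T head 34 mm long (along x), 10 mm wide, 5 mm thick. Longer than the eye: the bar goes on tilted 22 to 30 degrees, eye end down: lower the eye's outer strip past the head's outer end (+x) to below the head, draw it 12 mm toward the pin until near the neck, then level the bar
- pin_foot (a point): on the pin's axis at the top of its post; axes as the shaker. Pin 6 mm diameter, 12 mm high, bevelled tip
- petri_dish: loose petri dish with lid, 92 mm diameter, 15 mm high, on the shaker plate between the posts; origin under its centre; must stay
- beaker: glass beaker, 55 mm diameter, 70 mm high, a bystander; origin under its centre
- tape_roll: roll of brown tape, 92 mm diameter, 48 mm high, a bystander far to the right; origin under its centre. The bench strip in front of the shaker (x 0.40 to 0.47 m, y -0.2 to 0.08 m) is always clear for laying the bar down
- specimen_cup: specimen cup with screw lid, 62 mm diameter, 68 mm high, a bystander, the cup nearest the shaker; origin under its centre
- wheel_top (a point): top of the ribbed edge wheel (28 mm diameter, 8 mm thick, axle along shaker y) that stands 7 mm out of a slot in the ledge on the shaker's side toward the robot; shaker coordinates (0, 79, 37) mm, axes as the shaker, ledge top at z 30. A fingertip pressed lightly (about 3 to 6 N) on it and drawn along shaker +x (toward the stud end) rolls it; each 14 mm turns it 1 rad
- speed_wheel (a joint): angle of the edge wheel, rad: 0 at the low stop, 1.2 at the high stop; grows as its top rolls toward the stud end (shaker +x); stays where it is left, light friction (about 1 N at the rim). Starts at 0 to 0.35

How it is judged:
By the outcome, as a careful person would: the job done as asked, in the order asked, and still so for the second after the job is handed in, with the robot touching nothing.
It also fails if it takes over 58 s, if anything falls off the work surface, if the arm or the gripper's body presses on something with over 40 N, if the wrist force passes 120 N, or if a joint passes its speed limit or range.

## Working session

There is one attempt and no reset: what is moved stays moved. The work goes in short steps, Python scripts to look and compute and a tool call to move; the robot and the scene stay as the last step left them, time stands still between calls to the robot, and variables do not carry over. Pictures are saved under pics/ and viewed, and the job is handed in when it is done.

Besides the shell and the picture viewer there is one more tool, called after "Request:" as name(argument=value, ...), one argument or row to a line, values as JSON. send_rows: Moves the arm, as the interface text tells. Its arguments: {"type":"object","properties":{"steps":{"type":"array"}},"required":["steps"]}

```bash
ls; mkdir -p pics; python3 - <<'E'
from bench import ctrl
import cv2
o=ctrl.get_obs();print(o['t'],o['position'],o['eef_rot'],o['width'],ctrl.tcp_to_grasp)
for n in ['scene','side','wrist']:
    im=ctrl.read_camera(n);cv2.imwrite(f'pics/{n}0.png',im[:,:,::-1]);c=ctrl.get_calibration(n)
    R,_=cv2.Rodrigues(c['rvec']);print(n,c['intrinsics'].tolist(),(-R.T@c['tvec'].ravel()).round(3),R.round(3).tolist())
E
```

```text
pics
0.0 [0.25026132 0.5990152  0.21747244] [[-9.22729420e-01  3.85447094e-01 -9.76949022e-04]
 [ 3.85448331e-01  9.22726258e-01 -2.41592359e-03]
 [-2.97542114e-05 -2.60580714e-03 -9.99996604e-01]] 0.09296847957505923 0.0188
scene [[581.069746418595, 0.0, 317.5018538117017], [0.0, 581.069746418595, 235.5764344263557], [0.0, 0.0, 1.0]] [-0.183 -0.66   1.075] [[0.668, -0.744, 0.015], [-0.526, -0.487, -0.698], [0.527, 0.458, -0.716]]
side [[442.50907404899937, 0.0, 320.5856883309088], [0.0, 442.50907404899937, 235.20693976517805], [0.0, 0.0, 1.0]] [ 0.429 -0.852  0.625] [[0.989, -0.146, -0.008], [-0.087, -0.544, -0.835], [0.117, 0.827, -0.551]]
wrist [[360.67845568896786, 0.0, 317.42675855180806], [0.0, 360.67845568896786, 241.40586676840192], [0.0, 0.0, 1.0]] [0.181 0.628 0.382] [[0.385, 0.923, -0.002], [0.888, -0.37, 0.271], [0.249, -0.107, -0.963]]
```

View pics/scene0.png

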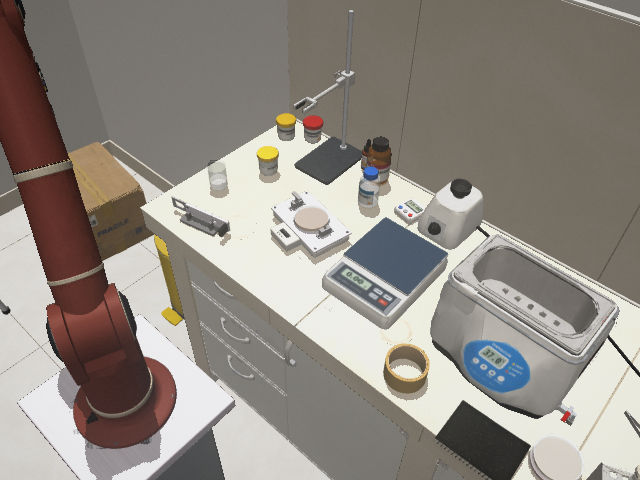

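View pics/side0.png

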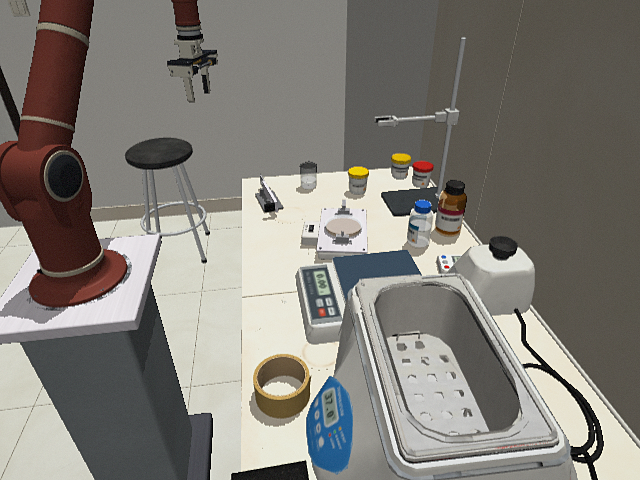

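View pics/wrist0.png

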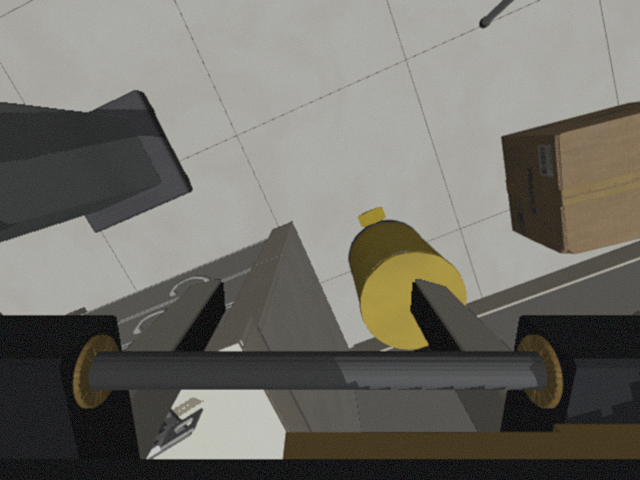

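```bash
python3 - <<'E'
import cv2
a=cv2.imread('pics/scene0.png');cv2.imwrite('pics/scene0z.png',cv2.resize(a[140:270,160:370],None,fx=3.8,fy=3.8,interpolation=cv2.INTER_CUBIC))
a=cv2.imread('pics/side0.png');cv2.imwrite('pics/side0z.png',cv2.resize(a[150:270,240:400],None,fx=4.8,fy=4.8,interpolation=cv2.INTER_CUBIC))
E
```

```text
(no output)
```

View pics/scene0z.png

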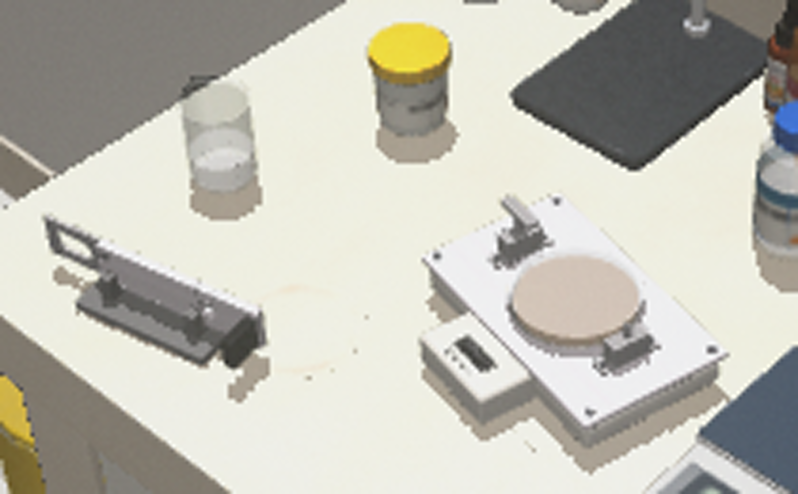

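View pics/side0z.png

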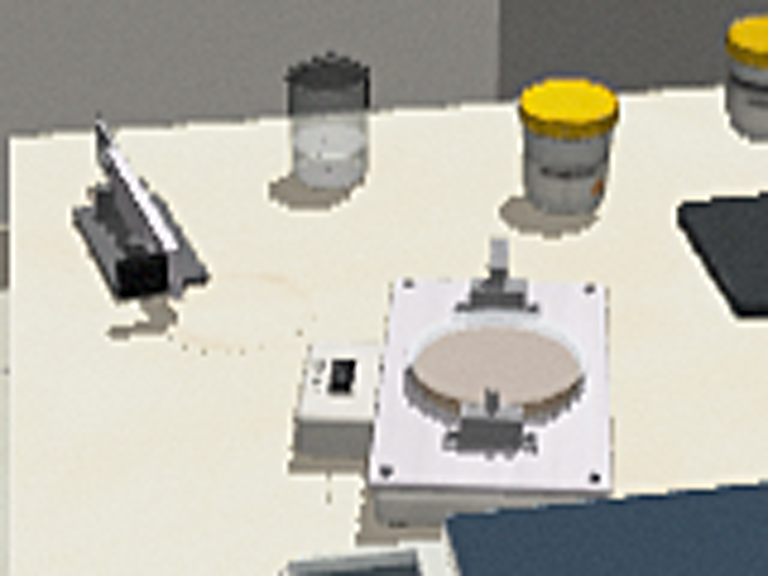

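```bash
cat > h.py <<'E'
import numpy as np,cv2
from bench import ctrl
def cal(n):
    c=ctrl.get_calibration(n);R,_=cv2.Rodrigues(np.array(c['rvec'],float));t=np.array(c['tvec'],float).ravel()
    return np.array(c['intrinsics']),R,t
def ray(c,p):
    K,R,t=c;d=R.T@np.linalg.solve(K,[p[0],p[1],1.]);return -R.T@t,d
def onz(c,p,z):
    o,d=ray(c,p);return o+d*(z-o[2])/d[2]
def tri(c1,p1,c2,p2):
    o1,d1=ray(c1,p1);o2,d2=ray(c2,p2);s=np.linalg.lstsq(np.c_[d1,-d2],o2-o1,rcond=None)[0]
    a=o1+s[0]*d1;b=o2+s[1]*d2;return (a+b)/2,np.linalg.norm(a-b)
def proj(c,P):
    K,R,t=c;q=K@(R@np.asarray(P,float)+t);return q[:2]/q[2]
E
python3 - <<'E'
from h import *
s=cal('scene');d=cal('side')
S=lambda u,v:(160+(u+.5)/3.8-.5,140+(v+.5)/3.8-.5); D=lambda u,v:(240+(u+.5)/4.8-.5,150+(v+.5)/4.8-.5)
np.set_printoptions(precision=4,suppress=True)
for nm,a,b,z in [('eye end',(45,217),(100,118),.046),('blk end',(262,312),(172,245),.046),('c1',(425,260),(390,282),.034),('c2',(560,196),(607,284),.034),('c3',(728,355),(610,490),.034),('c4',(585,430),(370,487),.034),('studhead out',(510,198),(498,240),.072),('pin',(632,330),(491,392),.065)]:
    print(nm,onz(s,S(*a),z),onz(d,D(*b),z),tri(s,S(*a),d,D(*b)))
E
```

```text
eye end [0.4191 0.3746 0.046 ] [0.4217 0.3756 0.046 ] (array([0.4211, 0.3773, 0.0444]), np.float64(0.001994983430371843))
blk end [0.4577 0.1947 0.046 ] [0.4563 0.2037 0.046 ] (array([0.4552, 0.1908, 0.052 ]), np.float64(0.0023638139015312353))
c1 [0.5757 0.1607 0.034 ] [0.5742 0.1635 0.034 ] (array([0.5734, 0.1583, 0.0371]), np.float64(4.4751661642633306e-05))
c2 [0.6879 0.1377 0.034 ] [0.6926 0.1421 0.034 ] (array([0.6908, 0.1397, 0.0336]), np.float64(0.004121365311638519))
c3 [ 0.6469 -0.0513  0.034 ] [ 0.6488 -0.0498  0.034 ] (array([ 0.6482, -0.0504,  0.0337]), np.float64(0.0016964114267870424))
c4 [ 0.5328 -0.0269  0.034 ] [ 0.536  -0.0293  0.034 ] (array([ 0.5364, -0.0238,  0.0295]), np.float64(0.0010649798226320744))
studhead out [0.6314 0.1322 0.072 ] [0.6288 0.1336 0.072 ] (array([0.6283, 0.1294, 0.0749]), np.float64(0.0012208586668184434))
pin [ 0.5974 -0.0091  0.065 ] [ 0.5993 -0.0031  0.065 ] (array([ 0.5971, -0.0096,  0.0678]), np.float64(0.0032010375012173483))
```

Request:
send_rows(
  steps=[
    [[23.6, -39.5, -5, 0, 0, -7, 100], [23.6, -39.5, -5, 0, 0, -7, 100], [23.6, -39.5, -5, 0, 0, -7, 100], [23.6, -39.5, -5, 0, 0, -7, 100], [23.6, -39.5, -5, 0, 0, -7, 100], [23.6, -39.5, -5, 0, 0, -7, 100], [23.6, -39.5, -5, 0, 0, -7, 100], [23.6, -39.5, -5, 0, 0, -7, 100], [0, 0, 0, 0, 0, 0, 100]],
  ],
)

```text
t: 1.27
position: [0.4414, 0.2791, 0.1784]
eef_rot: [[-0.188, 0.982, 0.001], [0.982, 0.188, -0.003], [-0.003, 0.0, -1.0]]
wrist_force: [0.1, 0.2, -0.1]
width: 0.093
```

```bash
python3 - <<'E'
from h import *
o=ctrl.get_obs();print(o['t'],o['position'],o['eef_rot'],o['joints'])
np.save('w1.npy',np.array([*map(np.ravel,cal('wrist'))],dtype=object),allow_pickle=True)
im=ctrl.read_camera('wrist');cv2.imwrite('pics/w1.png',im[:,:,::-1])
s=cal('scene');d=cal('side')
for p in [(323,276),(336,268),(446,238)]: print(onz(s,p,.05))
for p in [(295,266),(333,255),(302,341)]: print(onz(d,p,.05))
S=lambda u,v:(160+(u+.5)/3.8-.5,140+(v+.5)/3.8-.5)
for p in [(420,345),(475,408),(540,380)]: print('ledge',onz(s,S(*p),.03))
E
```

```text
1.275 [0.44144848 0.27906508 0.17839028] [[-1.87945046e-01  9.82179356e-01  6.09733053e-04]
 [ 9.82174607e-01  1.87946033e-01 -3.05456892e-03]
 [-3.11473145e-03  2.47732262e-05 -9.99995149e-01]] [-0.78891636  0.47528354  0.26659424  1.84927544 -0.15881774  0.83889977
 -0.25487078]
[ 0.48267888 -0.10143136  0.05      ]
[ 0.52158964 -0.10757819  0.05      ]
[ 0.77992701 -0.24329877  0.05      ]
[ 0.47973791 -0.09871003  0.05      ]
[ 0.56658893 -0.07208853  0.05      ]
[ 0.47080058 -0.31336384  0.05      ]
ledge [0.51786427 0.10769088 0.03      ]
ledge [0.50148806 0.04081829 0.03      ]
ledge [0.54845228 0.02706238 0.03      ]
```

View pics/w1.png

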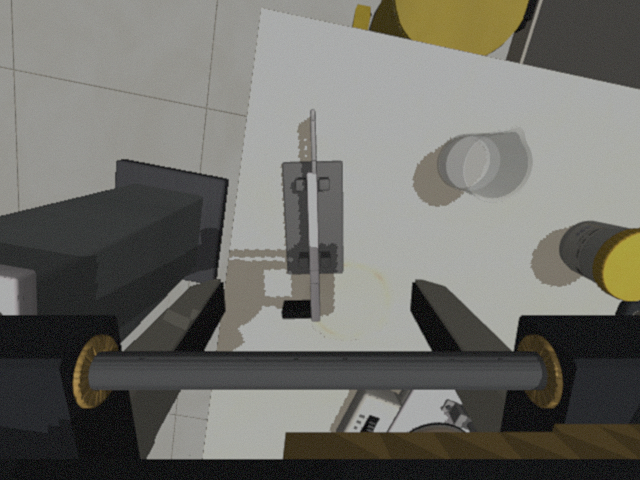

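```bash
python3 - <<'E'
from h import *
np.set_printoptions(precision=4,suppress=True)
c=cal('wrist');im=cv2.imread('pics/w1.png')
cv2.imwrite('pics/w1z.png',cv2.resize(im[95:335,240:400],None,fx=2.5,fy=2.5,interpolation=cv2.INTER_CUBIC))
for p,z in [((312.5,110),.046),((316,175),.046),((317,320),.046),((284,310),.036),((304,184),.028),((304,257),.028),((343,161),.008),((343,272),.008),((284,162),.008),((288,273),.008)]: print(p,onz(c,p,z))
E
```

```text
(312.5, 110) [0.4172 0.3768 0.046 ]
(316, 175) [0.4295 0.3284 0.046 ]
(317, 320) [0.4554 0.2005 0.046 ]
(284, 310) [0.4242 0.1995 0.036 ]
(304, 184) [0.421  0.3172 0.028 ]
(304, 257) [0.4332 0.2516 0.028 ]
(343, 161) [0.4516 0.342  0.008 ]
(343, 272) [0.4744 0.2371 0.008 ]
(284, 162) [0.3993 0.3307 0.008 ]
(288, 273) [0.4212 0.2256 0.008 ]
```

View pics/w1z.png

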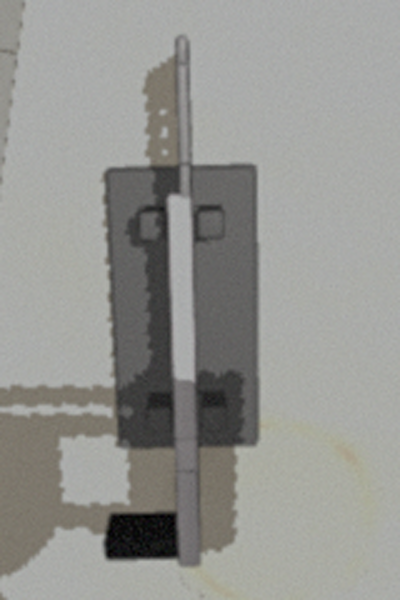

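```bash
python3 - <<'E'
from h import *
np.set_printoptions(precision=4,suppress=True)
c=cal('wrist');im=cv2.imread('pics/w1.png')
C=lambda u,v:(240+(u+.5)/2.5-.5,95+(v+.5)/2.5-.5)
a=onz(c,C(179,195),.046);b=onz(c,C(188.5,563),.046);m=onz(c,C(181.5,290),.046)
d=a-b;print(a,b,m,np.linalg.norm(d),np.degrees(np.arctan2(d[1],d[0])))
u=d/np.linalg.norm(d);print('origin est',b+u*.09,a-u*.045, 'bias',m-(b+u*((m-b)@u)))
E
```

```text
[0.4254 0.3295 0.046 ] [0.4537 0.2003 0.046 ] [0.4321 0.2989 0.046 ] 0.13227835630238705 102.37361626410072
origin est [0.4344 0.2882 0.046 ] [0.435  0.2855 0.046 ] bias [0. 0. 0.]
```

Request:
send_rows(
  steps=[
    [[-3.5, -7, -30, 0, 0, 1.5, 60], [0, 0, -40, 0, 0, 0, 50], [0, 0, -40, 0, 0, 0, 50], [0, 0, -30, 0, 0, 0, 50], [0, 0, -9, 0, 0, 0, 50], [0, 0, 0, 0, 0, 0, 50]],
  ],
)

```text
t: 2.08
position: [0.4355, 0.2778, 0.0296]
eef_rot: [[-0.224, 0.975, -0.001], [0.975, 0.224, 0.001], [0.001, -0.0, -1.0]]
wrist_force: [0.6, -0.1, -0.5]
width: 0.0466
```

```bash
python3 - <<'E'
from h import *
o=ctrl.get_obs();print(o['t'],o['position'],o['joints'])
im=ctrl.read_camera('wrist');cv2.imwrite('pics/w2.png',im[:,:,::-1])
E
```

```text
2.075 [0.43548557 0.27779974 0.02964617] [-0.71982519  0.69408299  0.16792688  1.99228612 -0.2382702   0.47388962
 -0.15178607]
```

View pics/w2.png

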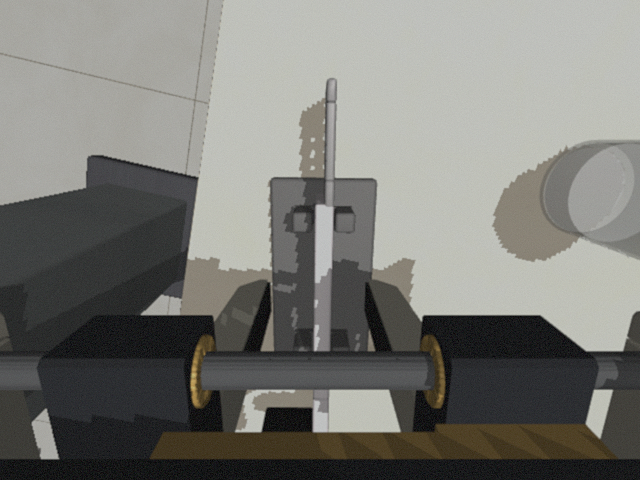

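Request:
send_rows(
  steps=[
    [[2, 0.5, 0, 0, 0, 0, 30], [0, 0, 0, 0, 0, 0, 0], [0, 0, 0, 0, 0, 0, 0], [0, 0, 0, 0, 0, 0, 0], [0, 0, 0, 0, 0, 0, 0]],
  ],
)

```text
t: 2.75
position: [0.4379, 0.2772, 0.0298]
eef_rot: [[-0.222, 0.975, 0.0], [0.975, 0.222, 0.0], [0.0, 0.0, -1.0]]
wrist_force: [-0.0, 0.0, 1.9]
width: 0.0076
```

Request:
send_rows(
  steps=[
    [[0, 0, 25, 0, 0, 0, 0], [0, 0, 30, 0, 0, 0, 0], [0, 0, 30, 0, 0, 0, 0], [0, -44, 0, 0, 0, -2, 0], [0, -44, 0, 0, 0, -2, 0], [0, -44, 0, 0, 0, -2, 0], [0, -44, 0, 0, 0, -2, 0], [0, -44, 0, 0, 0, -2, 0], [0, -44, 0, 0, 0, -2, 0], [0, -43, 0, 0, 0, -0.8, 0]],
  ],
)

```text
t: 4.0
position: [0.4375, -0.0311, 0.1145]
eef_rot: [[0.0, 1.0, -0.0], [1.0, -0.0, 0.0], [0.0, -0.0, -1.0]]
wrist_force: [1.0, 0.3, -1.5]
width: 0.0077
```

```bash
python3 - <<'E'
from h import *
o=ctrl.get_obs();print(o['t'],o['position'],o['eef_rot'].round(3),o['joints'])
im=ctrl.read_camera('wrist');cv2.imwrite('pics/w3.png',im[:,:,::-1])
im=ctrl.read_camera('side');cv2.imwrite('pics/s3.png',im[:,:,::-1])
E
```

```text
4.0 [ 0.43748841 -0.03113993  0.11451207] [[ 0.  1. -0.]
 [ 1. -0.  0.]
 [ 0. -0. -1.]] [-0.15898385  0.46621775  0.25252274  2.1366131  -0.21225715  0.56221652
  0.24779395]
```

View pics/w3.png

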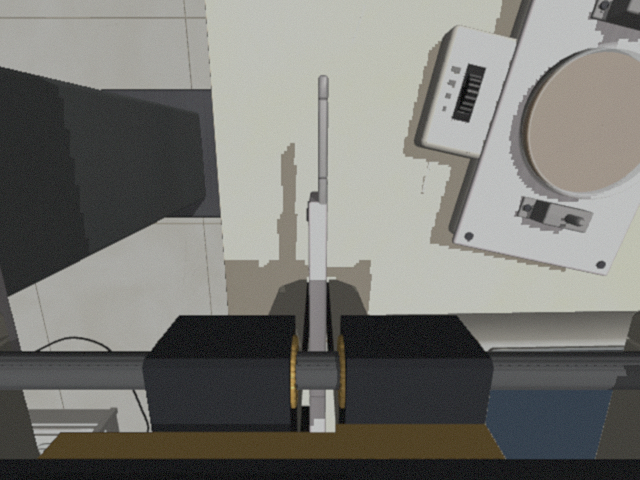

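View pics/s3.png

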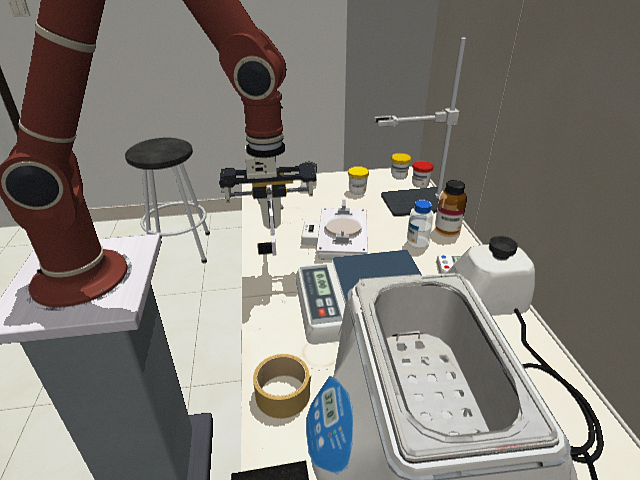

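```bash
python3 - <<'E'
from h import *
np.set_printoptions(precision=4,suppress=True)
c=cal('wrist')
for p,z in [((455,238),.034),((600,274),.034),((462,314),.03),((495,350),.05),((212,100),0),((228,300),0),((421,145),.03),((459,27),.03),((323,76),.131),((316,196),.131),((577,221),.065),((575,221),.065)]: print(p,onz(c,p,z))
E
```

```text
(455, 238) [ 0.5342 -0.0281  0.034 ]
(600, 274) [ 0.642  -0.0562  0.034 ]
(462, 314) [ 0.5469 -0.0893  0.03  ]
(495, 350) [ 0.5648 -0.1079  0.05  ]
(212, 100) [0.362  0.0677 0.    ]
(228, 300) [ 0.3614 -0.09    0.    ]
(421, 145) [0.507  0.0354 0.03  ]
(459, 27) [0.5255 0.1052 0.03  ]
(323, 76) [0.4402 0.0629 0.131 ]
(316, 196) [0.4371 0.0174 0.131 ]
(577, 221) [ 0.5951 -0.0094  0.065 ]
(575, 221) [ 0.5939 -0.0094  0.065 ]
```

Request:
send_rows(
  steps=[
    [[-10, 0, 0, 0, 10, 0, 0], [-10, 0, -15, 0, 10, 0, 0], [-11, 0, -15, 0, 10, 0, 0], [0, 0, -25, 0, 0, 0, 0], [0, 0, -25, 0, 0, 0, 0], [0, 0, 0, 0, 0, 0, 0]],
  ],
)

```text
t: 4.85
position: [0.4057, -0.0288, 0.0334]
eef_rot: [[-0.001, 0.864, -0.503], [1.0, 0.002, -0.0], [0.001, -0.503, -0.864]]
wrist_force: [-0.1, 0.6, -1.9]
width: 0.0076
```

```bash
python3 - <<'E'
from h import *
o=ctrl.get_obs();print(o['t'],o['position'],o['eef_rot'].round(3),o['joints'])
im=ctrl.read_camera('side');cv2.imwrite('pics/s4.png',cv2.resize(im[120:300,200:420,::-1],None,fx=3.5,fy=3.5))
E
```

```text
4.85 [ 0.40574861 -0.02883052  0.03336354] [[-0.001  0.864 -0.503]
 [ 1.     0.002 -0.   ]
 [ 0.001 -0.503 -0.864]] [-0.14871351  0.81674381  0.25807133  1.86753558 -0.17258278  1.01441562
  0.21423603]
```

View pics/s4.png

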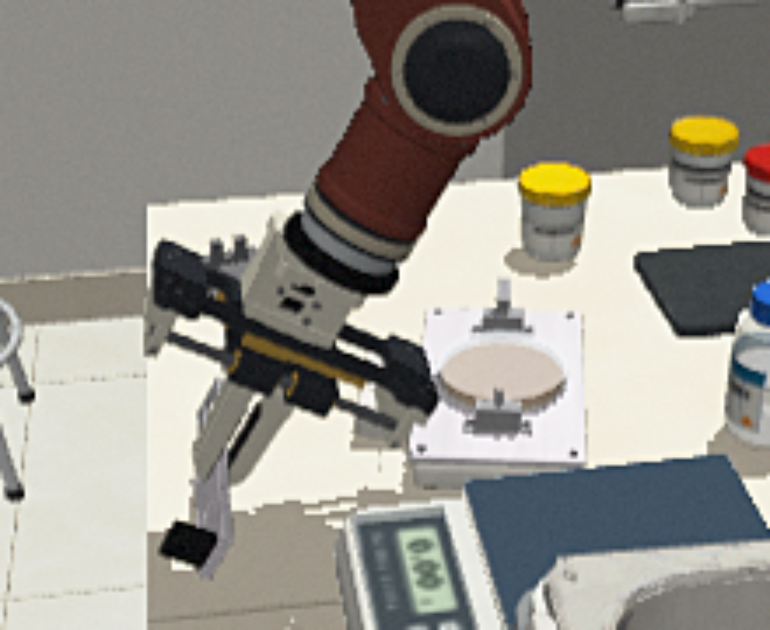

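Request:
send_rows(
  steps=[
    [[0, 0, -12, 0, 0, 0, 0], [0, 0, -3, 0, 0, 0, 0], [0, 0, 0, 0, 0, 0, 0]],
  ],
)

```text
t: 5.28
position: [0.4069, -0.0297, 0.0198]
eef_rot: [[-0.0, 0.866, -0.5], [1.0, 0.0, 0.0], [0.0, -0.5, -0.866]]
wrist_force: [0.4, -0.6, -1.5]
width: 0.0076
```

Request:
send_rows(
  steps=[
    [[0, 0, -1.5, 0, 0, 0, 0], [0, 0, -1, 0, 0, 0, 0], [0, 0, 0, 0, 0, 0, 0]],
  ],
)

```text
t: 5.65
position: [0.4071, -0.0298, 0.0173]
eef_rot: [[-0.0, 0.866, -0.5], [1.0, 0.0, 0.0], [0.0, -0.5, -0.866]]
wrist_force: [0.6, -0.7, 1.0]
width: 0.0079
```

Request:
send_rows(
  steps=[
    [[0, 0, 0, 0, 0, 0, 14], [1, 0, 2, 0, 0, 0, 18], [5, 0, 8.7, 0, 0, 0, 18], [8, 0, 14, 0, 0, 0, 18], [10, 0, 17, 0, 0, 0, 18], [10, 0, 30, 0, 0, 0, 18]],
  ],
)

```text
t: 6.4
position: [0.4408, -0.0297, 0.0896]
eef_rot: [[-0.0, 0.865, -0.501], [1.0, 0.0, 0.0], [0.0, -0.501, -0.865]]
wrist_force: [0.9, 0.7, 0.2]
width: 0.017
```

```bash
python3 - <<'E'
from h import *
o=ctrl.get_obs();print(o['t'],o['position'],o['eef_rot'].round(3),o['joints'])
im=ctrl.read_camera('side');cv2.imwrite('pics/s5.png',cv2.resize(im[120:300,200:420,::-1],None,fx=3.5,fy=3.5))
E
```

```text
6.4 [ 0.44080899 -0.02971279  0.08961456] [[-0.     0.865 -0.501]
 [ 1.     0.     0.   ]
 [ 0.    -0.501 -0.865]] [-0.15490747  0.7626117   0.27775658  1.74394191 -0.15152587  1.18890611
  0.19511935]
```

View pics/s5.png

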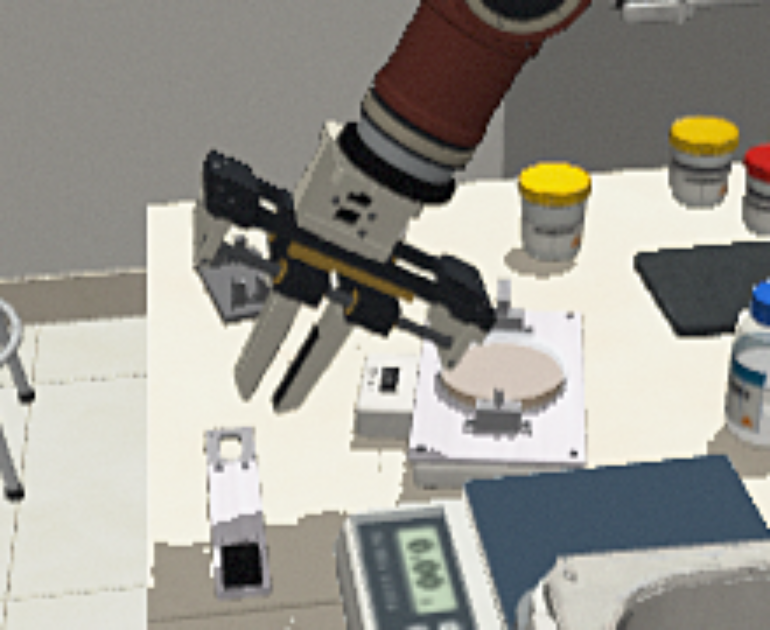

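Request:
send_rows(
  steps=[
    [[0, 0, 20, 0, -10, 0, 40], [-5, 0, 20, 0, -10, 0, 60], [-5, 0, 10, 0, -10, 0, 60], [0, 0, 10, 0, 0, 10, 60], [0, -5, 0, 0, 0, 10, 60], [0, -5, 0, 0, 0, 10, 60], [0, -8, 0, 0, 0, 10, 60], [0, -8, 0, 0, 0, 10, 60], [0, -8, 0, 0, 0, 10, 60], [0, -8, 0, 0, 0, 10, 60]],
  ],
)

```text
t: 7.7
position: [0.4308, -0.0723, 0.1493]
eef_rot: [[-0.942, 0.337, 0.0], [0.337, 0.942, -0.0], [-0.0, -0.0, -1.0]]
wrist_force: [-0.2, -0.6, -1.0]
width: 0.0562
```

Request:
send_rows(
  steps=[
    [[0, 0, 0, 0, 0, 10, 60], [0, 0, 0, 0, 0, 10, 60], [0, 0, 0, 0, 0, 0, 60]],
  ],
)

```text
t: 8.07
position: [0.4308, -0.0722, 0.1491]
eef_rot: [[-1.0, 0.002, 0.0], [0.002, 1.0, -0.0], [-0.0, -0.0, -1.0]]
wrist_force: [-1.1, -0.6, 0.1]
width: 0.0558
```

```bash
python3 - <<'E'
from h import *
o=ctrl.get_obs();print(o['t'],o['position'],o['eef_rot'].round(3),o['joints'])
im=ctrl.read_camera('wrist');cv2.imwrite('pics/w6.png',im[:,:,::-1])
E
```

```text
8.075 [ 0.43082174 -0.0721509   0.14914682] [[-1.     0.002  0.   ]
 [ 0.002  1.    -0.   ]
 [-0.    -0.    -1.   ]] [ 0.23575292  0.39718474 -0.16265096  2.09427111  0.10285437  0.65719422
  1.57255052]
```

View pics/w6.png

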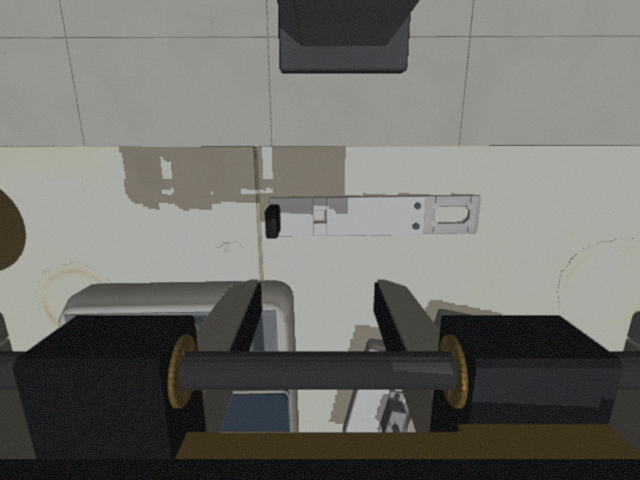

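```bash
python3 - <<'E'
from h import *
np.set_printoptions(precision=4,suppress=True)
c=cal('wrist');im=cv2.imread('pics/w6.png')
cv2.imwrite('pics/w6z.png',cv2.resize(im[180:250,255:495],None,fx=3.3,fy=3.3,interpolation=cv2.INTER_CUBIC))
g=cv2.cvtColor(im,cv2.COLOR_BGR2GRAY);m=(g<45).astype(np.uint8)
n,l,st,ce=cv2.connectedComponentsWithStats(m)
for i in range(1,n):
    if st[i,4]>60 and 180<ce[i][1]<250 and st[i,0]>240: print(st[i],ce[i],onz(c,ce[i],.03))
for p,z in [((480,197),.004),((477,234),.004),((284,197),.008),((284,237),.008),((320,215),.008),((452,214),.004)]:print(p,onz(c,p,z))
E
```

```text
[265 205  15  33 419] [272.253 220.685] [ 0.4179 -0.1085  0.03  ]
(480, 197) [0.4033 0.0679 0.004 ]
(477, 234) [0.4362 0.0691 0.004 ]
(284, 197) [ 0.4022 -0.1006  0.008 ]
(284, 237) [ 0.4374 -0.1016  0.008 ]
(320, 215) [ 0.4179 -0.07    0.008 ]
(452, 214) [0.4181 0.0452 0.004 ]
```

View pics/w6z.png

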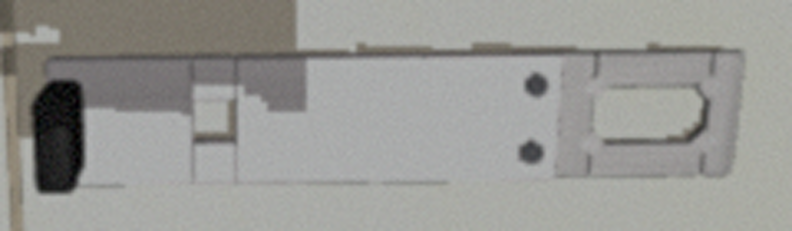

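Request:
send_rows(
  steps=[
    [[-7, -20, -10, 0, 0, 0, 60], [-6, -17.5, -30, 0, 0, 0, 60], [0, 0, -35, 0, 0, 0, 50], [0, 0, -35, 0, 0, 0, 50], [0, 0, -20, 0, 0, 0, 50], [0, 0, 0, 0, 0, 0, 50]],
  ],
)

```text
t: 8.88
position: [0.4171, -0.1091, 0.0179]
eef_rot: [[-1.0, 0.001, -0.003], [0.001, 1.0, -0.0], [0.003, -0.0, -1.0]]
wrist_force: [-0.3, -0.1, -0.6]
width: 0.0465
```

```bash
python3 - <<'E'
from h import *
o=ctrl.get_obs();print(o['t'],o['position'],o['eef_rot'].round(3),o['joints'])
im=ctrl.read_camera('wrist');cv2.imwrite('pics/w7.png',im[:,:,::-1])
E
```

```text
8.875 [ 0.41708989 -0.10911197  0.01790005] [[-1.     0.001 -0.003]
 [ 0.001  1.    -0.   ]
 [ 0.003 -0.    -1.   ]] [ 0.26035945  0.64666761 -0.08119709  2.22106266  0.17860586  0.28276167
  1.59333271]
```

View pics/w7.png

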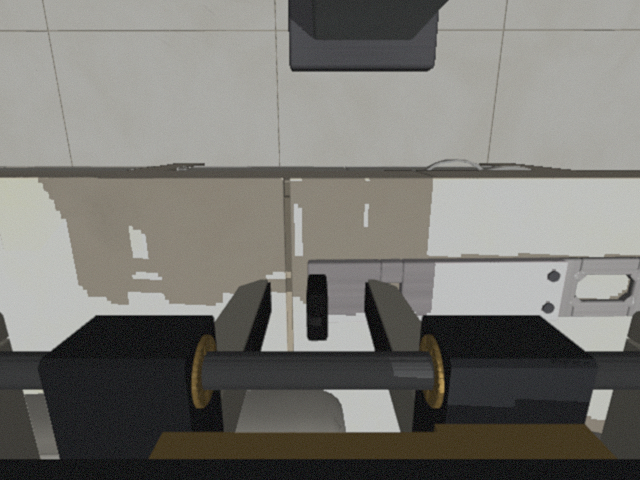

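Request:
send_rows(
  steps=[
    [[0.5, 0, -6, 0, 0, 0, 40], [0, 0, 0, 0, 0, 0, 0], [0, 0, 0, 0, 0, 0, 0], [0, 0, 0, 0, 0, 0, 0], [0, 0, 0, 0, 0, 0, 0], [0, 0, 0, 0, 0, 0, 0]],
  ],
)

```text
t: 9.68
position: [0.4185, -0.1094, 0.0131]
eef_rot: [[-1.0, -0.0, 0.0], [-0.0, 1.0, -0.0], [-0.0, -0.0, -1.0]]
wrist_force: [-0.9, 0.7, 5.0]
width: 0.0097
```

```bash
python3 - <<'E'
import cv2
im=cv2.imread('pics/w3.png')
cv2.imwrite('pics/w3z.png',cv2.resize(im[0:290,410:640],None,fx=2.06,fy=2.06,interpolation=cv2.INTER_CUBIC))
a=cv2.imread('pics/scene0.png');cv2.imwrite('pics/scene0y.png',cv2.resize(a[185:260,265:355],None,fx=8,fy=8,interpolation=cv2.INTER_CUBIC))
a=cv2.imread('pics/side0.png');cv2.imwrite('pics/side0y.png',cv2.resize(a[195:260,300:372],None,fx=9,fy=9,interpolation=cv2.INTER_CUBIC))
E
```

```text
(no output)
```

View pics/w3z.png

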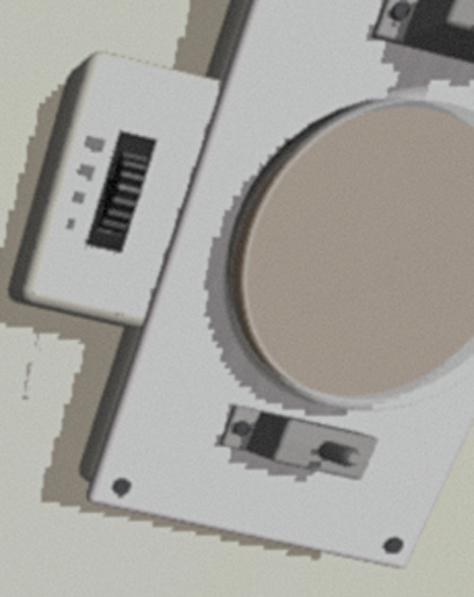

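View pics/scene0y.png

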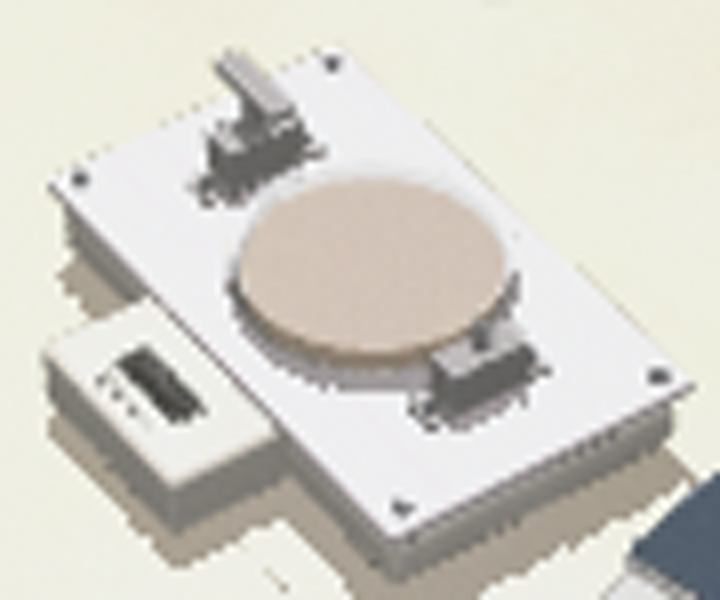

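View pics/side0y.png

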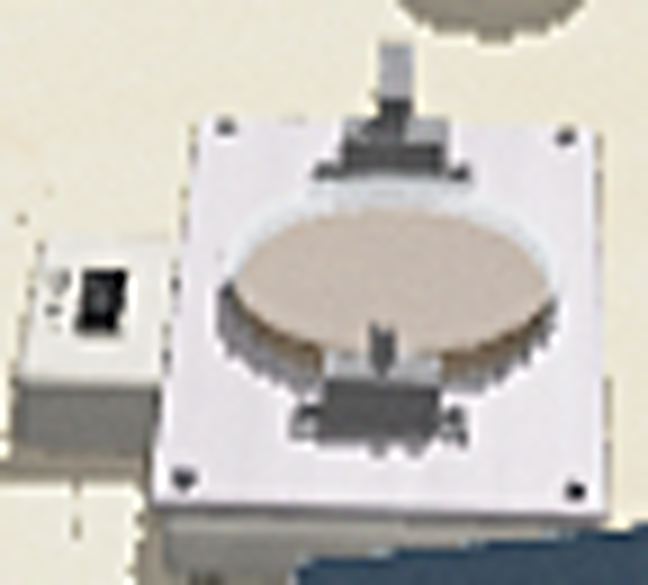

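```bash
cat > fit.py <<'E'
from h import *
from scipy.optimize import least_squares
np.set_printoptions(precision=4,suppress=True)
s=cal('scene');d=cal('side')
K,R,t=cal('wrist');o=ctrl.get_obs();Re=np.array(o['eef_rot']);pe=np.array(o['position'])
Rte=R@Re;tte=R@pe+t   # cam = Rte*tool + tte
Re3=np.array([[0,1.,0],[1,0,0],[0,0,-1]]);pe3=np.array([.43749,-.03114,.11451])
w=(K,Rte@Re3.T,tte-Rte@Re3.T@pe3)
S=lambda u,v:(265+(u+.5)/8-.5,185+(v+.5)/8-.5)
D=lambda u,v:(300+(u+.5)/9-.5,195+(v+.5)/9-.5)
W=lambda u,v:(410+(u+.5)/2.06-.5,(v+.5)/2.06-.5)
c=dict(c1=(98,59,34),c2=(98,-59,34),c3=(-98,-59,34),c4=(-98,59,34),h=(79,0,72),pin=(-62,0,65))
obs=[(s,S(52,187),'c1'),(s,S(338,47),'c2'),(s,S(692,388),'c3'),(s,S(400,537),'c4'),(s,S(232,52),'h'),(d,D(195,122),'c1'),(d,D(597,122),'c2'),(d,D(607,512),'c3'),(d,D(155,505),'c4'),(d,D(396,45),'h'),(d,D(382,325),'pin'),(w,W(90,500),'c4'),(w,W(405,567),'c3')]
def P(q,k):
    x,y,z=np.array(c[k])/1000;C,Sn=np.cos(q[2]),np.sin(q[2]);return np.array([q[0]+C*x-Sn*y,q[1]+Sn*x+C*y,z])
def res(q): return np.concatenate([(onz(m,p,c[k][2]/1000)-P(q,k))[:2]*1000 for m,p,k in obs])
r=least_squares(res,[.61,.056,1.36],loss='soft_l1')
if __name__=='__main__':
    print(r.x[:2],np.degrees(r.x[2]));print(res(r.x).reshape(-1,2).round(1).tolist())
E
python3 fit.py
```

```text
[0.6127 0.0573] 77.90434979785293
[[-0.3, -3.7], [-1.0, -0.6], [-3.2, -0.2], [2.6, -0.1], [3.5, -0.1], [-0.2, -0.9], [2.0, 4.8], [-0.1, 1.9], [1.9, -1.7], [0.1, -0.8], [0.3, 2.7], [-1.1, 0.7], [-3.3, 0.9]]
```

```bash
cat > pose.py <<'E'
import numpy as np,sys
def tcp(q,ua,va,th,dx=-170.,dy=13.1,dz=0.5):
    """q shaker x,y,yaw(rad); returns world TCP mm"""
    th=np.radians(th);C,S=np.cos(q[2]),np.sin(q[2])
    u=62+ua+dx*np.cos(th)+dy*np.sin(th); v=53+va-dx*np.sin(th)+dy*np.cos(th)
    yl=-dz  # bar z = -shaker y when fitted
    return np.array([q[0]*1e3+C*u-S*yl,q[1]*1e3+S*u+C*yl,v])
E
python3 - <<'E'
from fit import r
from pose import *
for a in [(20.5,43,29),(20,8,29),(7.5,7.5,29),(7.3,5,20),(7,0,0)]: print(a,tcp(r.x,*a).round(1))
E
```

```text
(20.5, 43, 29) [600.7  -1.3 189.9]
(20, 8, 29) [600.6  -1.8 154.9]
(7.5, 7.5, 29) [597.9 -14.  154.4]
(7.3, 5, 20) [595.2 -26.8 128.5]
(7, 0, 0) [592.  -41.5  66.1]
```

Request:
send_rows(
  steps=[
    [[0, 0, 40, 0, 0, 0, 0], [0, 0, 50, 0, 0, 0, 0], [0, 0, 47, 0, 0, 0, 0], [30, 18, 8, 0, 0, -3, 0], [30, 18, 8, 0, 0, -3, 0], [30, 18, 8, 0, 0, -3, 0], [30, 18, 8, 0, 0, -3.1, 0], [30, 18, 8, -9.45, 2.03, 0, 0], [32, 18, 0, -9.45, 2.03, 0, 0], [0, 0, 0, -9.45, 2.03, 0, 0]],
  ],
)

```text
t: 10.92
position: [0.6023, 0.0022, 0.189]
eef_rot: [[-0.979, 0.18, -0.099], [0.205, 0.855, -0.477], [-0.001, -0.487, -0.873]]
wrist_force: [-1.3, -0.1, -2.5]
width: 0.0096
```

```bash
python3 - <<'E'
from h import *
o=ctrl.get_obs();print(o['t'],o['position'],o['eef_rot'].round(3),o['joints'],o['width'],o['wrist_force'])
for n in ['wrist','side','scene']:
  im=ctrl.read_camera(n);cv2.imwrite(f'pics/{n}8.png',im[:,:,::-1])
  if n=='side':cv2.imwrite('pics/side8z.png',cv2.resize(im[120:280,240:420,::-1],None,fx=4,fy=4,interpolation=cv2.INTER_CUBIC))
  if n=='scene':cv2.imwrite('pics/scene8z.png',cv2.resize(im[120:270,200:400,::-1],None,fx=4,fy=4,interpolation=cv2.INTER_CUBIC))
E
```

```text
10.925 [0.60229907 0.00217902 0.18904672] [[-0.979  0.18  -0.099]
 [ 0.205  0.855 -0.477]
 [-0.001 -0.487 -0.873]] [-0.32535075  0.68572463  0.09400837  1.50359623  0.4214763   1.2199012
  0.91776327] 0.009627373318845134 [-1.2841323  -0.10969511 -2.51051072]
```

View pics/wrist8.png

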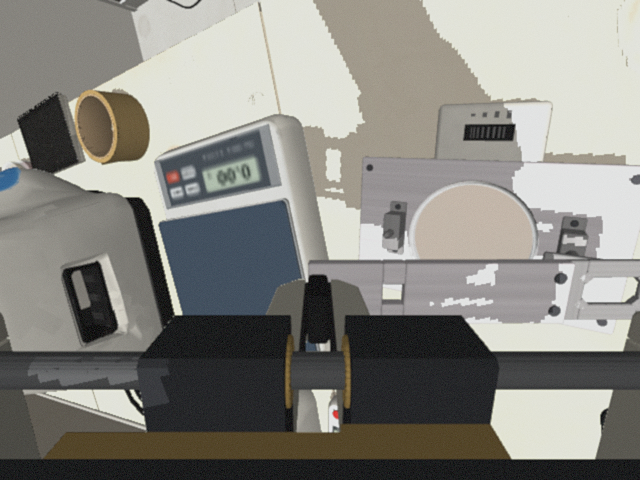

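View pics/side8z.png

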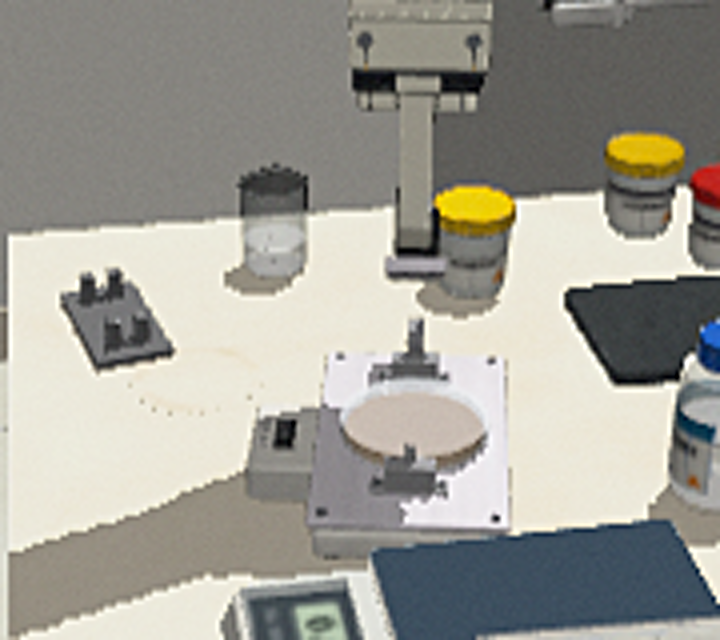

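View pics/scene8z.png

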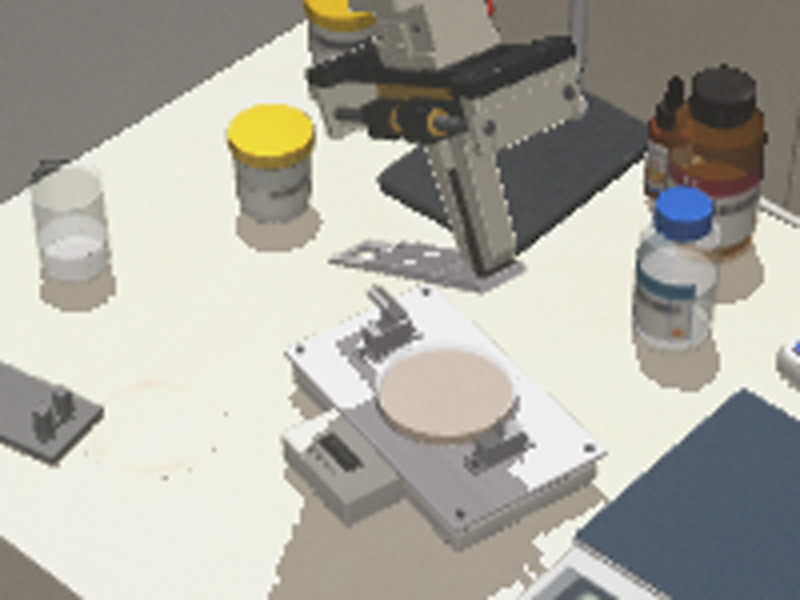

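```bash
python3 - <<'E'
import cv2
im=cv2.imread('pics/wrist8.png')
cv2.imwrite('pics/w8a.png',cv2.resize(im[95:345,340:640],None,fx=2.6,fy=2.4,interpolation=cv2.INTER_CUBIC))
E
```

```text
(no output)
```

View pics/w8a.png

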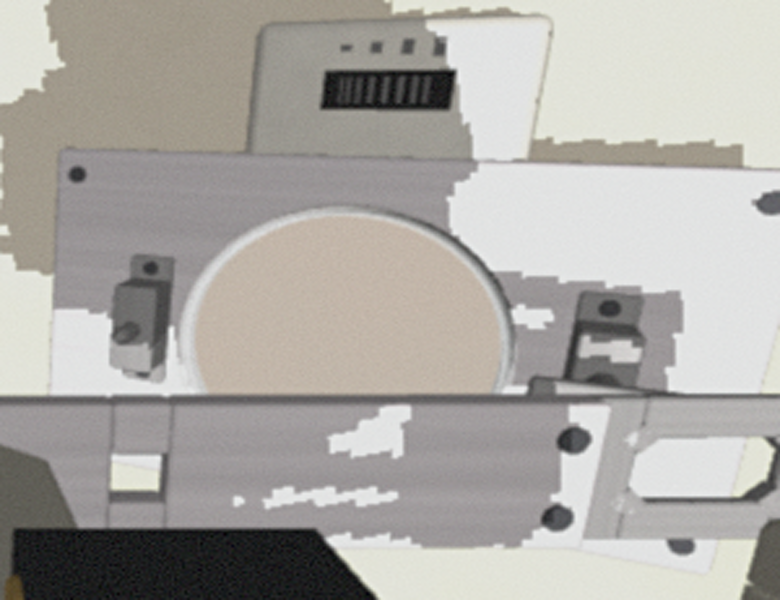

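```bash
cat > fit2.py <<'E'
import fit
from fit import *
w8=(K,Rte@0+R,t) # current
V=lambda u,v:(340+(u+.5)/2.6-.5,95+(v+.5)/2.4-.5)
E
python3 - <<'E'
from fit2 import *
# fit's 'w' used current obs tool->cam; fine
o=ctrl.get_obs();print(o['position'])
for k,p in [('c4',(60,150)),('c2',(712,573))]:
    X=onz(w8,V(*p),.034);print(k,X,P(r.x,k),((X-P(r.x,k))*1000).round(1))
obs.extend([(w8,V(60,150),'c4'),(w8,V(712,573),'c2')]*2)
r2=least_squares(res,r.x,loss='soft_l1');print(r2.x[:2],np.degrees(r2.x[2]))
# wrist-only
obs[:]=[(w,W(90,500),'c4'),(w,W(405,567),'c3')]+[(w8,V(60,150),'c4'),(w8,V(712,573),'c2')]
r3=least_squares(res,r.x);print(r3.x[:2],np.degrees(r3.x[2]),res(r3.x).round(1))
# pin predicted pixel, in crop
for q in (r.x,r2.x,r3.x):
    p=proj(w8,P(q,'pin'));print('pin crop',(p[0]-340)*2.6,(p[1]-95)*2.4)
# bar predicted points
Re=np.array(o['eef_rot']);pe=np.array(o['position'])
bx=Re[:,1];by=-Re[:,2];bz=np.cross(bx,by);org=pe-(-.085*bx+.0131*by+.0005*bz)
for nm,b in dict(eyeC=(70,4,0),eyein=(55,4,0),strip=(85,4,0),hole=(-46,8,0),endL=(-90,8,-17),endR=(94,4,-17)).items():
    b=np.array(b)/1000;p=proj(w8,org+b[0]*bx+b[1]*by+b[2]*bz);print(nm,p.round(1),'crop',(p[0]-340)*2.6,(p[1]-95)*2.4)
E
```

```text
Traceback (most recent call last):
  File "fit2.py", line 3, in <module>
    w8=(K,Rte@0+R,t) # current
          ~~~^~
ValueError: matmul: Input operand 1 does not have enough dimensions (has 0, gufunc core with signature (n?,k),(k,m?)->(n?,m?) requires 1)
```

```bash
sed -i 's/w8=.*/w8=(K,R,t)/' fit2.py
python3 - <<'E'
from fit2 import *
o=ctrl.get_obs();print(o['position'])
for k,p in [('c4',(60,150)),('c2',(712,573))]:
    X=onz(w8,V(*p),.034);print(k,X,P(r.x,k),((X-P(r.x,k))*1000).round(1))
obs.extend([(w8,V(60,150),'c4'),(w8,V(712,573),'c2')]*2)
r2=least_squares(res,r.x,loss='soft_l1');print(r2.x[:2],np.degrees(r2.x[2]))
obs[:]=[(w,W(90,500),'c4'),(w,W(405,567),'c3')]+[(w8,V(60,150),'c4'),(w8,V(712,573),'c2')]
r3=least_squares(res,r.x);print(r3.x[:2],np.degrees(r3.x[2]),res(r3.x).round(1))
for q in (r.x,r2.x,r3.x):
    p=proj(w8,P(q,'pin'));print('pin crop',(p[0]-340)*2.6,(p[1]-95)*2.4)
Re=np.array(o['eef_rot']);pe=np.array(o['position'])
bx=Re[:,1];by=-Re[:,2];bz=np.cross(bx,by);org=pe-(-.085*bx+.0131*by+.0005*bz)
for nm,b in dict(eyeC=(70,4,0),eyein=(55,4,0),strip=(85,4,0),hole=(-46,8,0),endL=(-90,8,-17),endR=(94,4,-17)).items():
    b=np.array(b)/1000;p=proj(w8,org+b[0]*bx+b[1]*by+b[2]*bz);print(nm,p.round(1),'crop',(p[0]-340)*2.6,(p[1]-95)*2.4)
E
```

```text
[0.5995 0.0025 0.1871]
c4 [ 0.5309 -0.0237  0.034 ] [ 0.5346 -0.0262  0.034 ] [-3.7  2.5 -0. ]
c2 [0.6832 0.1405 0.034 ] [0.691  0.1408 0.034 ] [-7.8 -0.3 -0. ]
[0.6121 0.0575] 77.75484893653821
[0.6086 0.0583] 78.65431135489261 [ 2.7  0.6  0.3 -0.8 -0.5  2.5 -2.5 -2.3]
pin crop 117.51576091548384 352.30364874889653
pin crop 117.88483922050618 349.6028215133436
pin crop 118.5500636426496 341.84794230241937
eyeC [614.5 289.4] crop 713.7933553428296 466.64751551568133
eyein [585.7 289.4] crop 638.7013283246654 466.64842402405185
strip [643.4 289.4] crop 788.8909648103117 466.64660693977146
hole [392.8 292.6] crop 137.24306571635168 474.1852120384797
endL [306.1 260.9] crop -88.26027001326653 398.21881405314775
endR [669.4 258.4] crop 856.4445877869928 392.05246171284693
```

Request:
send_rows(
  steps=[
    [[0, 0, 0, 0, 0, 0, 0], [0, 0, 0, 0, 0, 0, 0]],
  ],
)

```text
t: 11.32
position: [0.6001, -0.0048, 0.1911]
eef_rot: [[-0.977, 0.188, -0.103], [0.215, 0.854, -0.473], [-0.001, -0.484, -0.875]]
wrist_force: [-0.4, -0.6, -1.7]
width: 0.0097
```

```bash
python3 - <<'E'
from h import *
o=ctrl.get_obs();print(o['t'],o['position'],o['eef_rot'].round(3))
im=ctrl.read_camera('wrist')[:,:,::-1];cv2.imwrite('pics/w9.png',im)
print(ctrl.get_obs()['position'])
cv2.imwrite('pics/w9a.png',cv2.resize(im[95:345,340:640],None,fx=2.6,fy=2.4,interpolation=cv2.INTER_CUBIC))
E
```

```text
11.325 [ 0.60005501 -0.00480949  0.19113024] [[-0.977  0.188 -0.103]
 [ 0.215  0.854 -0.473]
 [-0.001 -0.484 -0.875]]
[ 0.60013749 -0.00431897  0.19106509]
```

View pics/w9a.png

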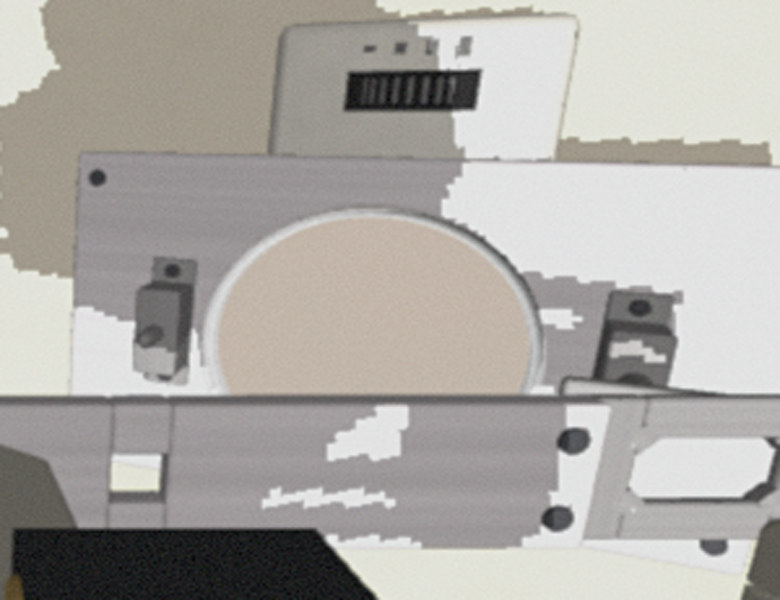

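```bash
python3 - <<'E'
from fit2 import *
r1=r.x
c['hi']=(45,5,72)
ob9=[(w8,V(80,153),'c4'),(w8,V(740,573),'c2')]
for m,p,k in ob9+[(w8,V(562,379),'hi')]:
    X=onz(m,p,c[k][2]/1000);print(k,X,((X-P(r1,k))*1000).round(1))
obs.extend(ob9*2)
r2=least_squares(res,r1,loss='soft_l1').x;print(r2[:2],np.degrees(r2[2]))
obs[:]=[(w,W(90,500),'c4'),(w,W(405,567),'c3')]+ob9
r3=least_squares(res,r1).x;print(r3[:2],np.degrees(r3[2]),res(r3).round(1))
for q in (r1,r2,r3):
  for k in ('pin','hi'):
    p=proj(w8,P(q,k));print(k,'crop',(p[0]-340)*2.6,(p[1]-95)*2.4)
E
```

```text
c4 [ 0.5345 -0.0247  0.034 ] [-0.1  1.5 -0. ]
c2 [0.6879 0.139  0.034 ] [-3.1 -1.8 -0. ]
hi [0.6164 0.1013 0.072 ] [-0.9 -1.   0. ]
[0.6126 0.0573] 77.879278629215
[0.6113 0.0576] 77.8925193543667 [ 1.1  0.3 -0.9  0.5  1.5  1.2 -1.6 -2. ]
pin crop 143.2401792795122 343.82310635095297
hi crop 566.6073444832484 381.38191253157925
pin crop 143.05742908447425 342.90532157050836
hi crop 566.4053893168017 380.6971218281287
pin crop 143.23121052486374 339.17786435836774
hi crop 567.2597820831936 375.9929968170639
```

Request:
send_rows(
  steps=[
    [[0, 3.5, -10, 0, 0, 0.3, 0], [0, 0, -6, 0, 0, 0, 0], [0, 0, 0, 0, 0, 0, 0], [0, 0, 0, 0, 0, 0, 0]],
  ],
)

```text
t: 11.88
position: [0.6005, 0.0022, 0.1738]
eef_rot: [[-0.979, 0.178, -0.099], [0.204, 0.856, -0.475], [0.0, -0.485, -0.875]]
wrist_force: [-1.0, -0.7, -1.1]
width: 0.0094
```

```bash
python3 - <<'E'
from h import *
o=ctrl.get_obs();print(o['t'],o['position'],o['eef_rot'].round(4),o['wrist_force'])
q=np.array([.6122,.0573,np.radians(77.9)])
Re=np.array(o['eef_rot']);pe=np.array(o['position'])
bx=Re[:,1];by=-Re[:,2];bz=np.cross(bx,by);org=pe-(-.085*bx+.0131*by+.0005*bz)
C,S=np.cos(q[2]),np.sin(q[2]);Rs=np.array([[C,-S,0],[S,C,0],[0,0,1]])
A=org+.085*bx;a=Rs.T@(A-[q[0],q[1],0])*1000;print('A u,lat,v',a-[62,0,53])
for n in ['side','scene']:
  im=ctrl.read_camera(n)[:,:,::-1]
  if n=='side':cv2.imwrite('pics/side10z.png',cv2.resize(im[170:260,300:400],None,fx=6.5,fy=6.5,interpolation=cv2.INTER_CUBIC))
  if n=='scene':cv2.imwrite('pics/scene10z.png',cv2.resize(im[160:250,260:370],None,fx=6.5,fy=6.5,interpolation=cv2.INTER_CUBIC))
E
```

```text
11.875 [0.60046876 0.00224562 0.17380132] [[-9.790e-01  1.783e-01 -9.930e-02]
 [ 2.041e-01  8.562e-01 -4.746e-01]
 [ 4.000e-04 -4.849e-01 -8.746e-01]] [-0.97903371 -0.68710813 -1.0930324 ]
A u,lat,v [24.03196464  1.27414919 26.91619399]
```

View pics/side10z.png

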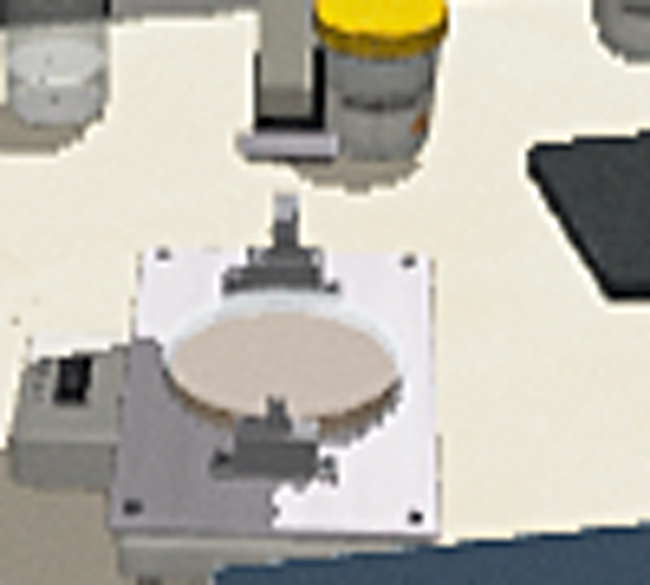

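View pics/scene10z.png

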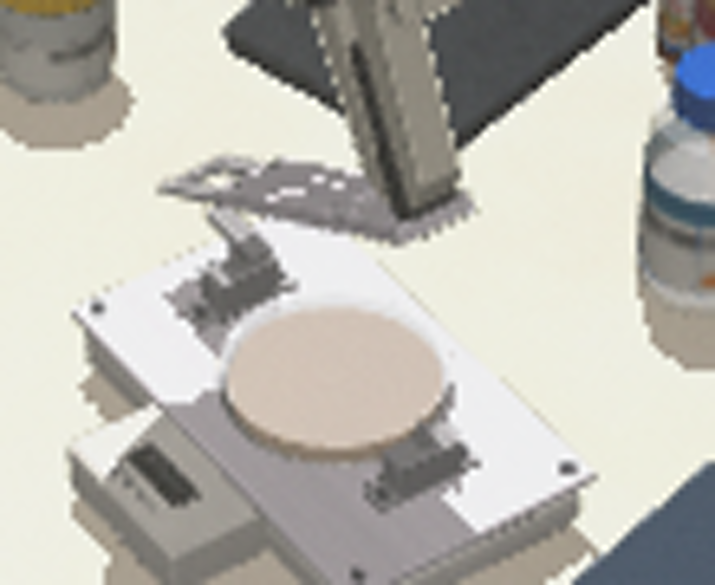

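Request:
send_rows(
  steps=[
    [[0, 0, 0, 0, 0, 0, 0], [0, 0, 0, 0, 0, 0, 0]],
  ],
)

```text
t: 12.22
position: [0.6004, 0.0023, 0.174]
eef_rot: [[-0.979, 0.178, -0.099], [0.204, 0.856, -0.474], [0.0, -0.485, -0.875]]
wrist_force: [0.4, -0.3, -1.5]
width: 0.0099
```

Request:
send_rows(
  steps=[
    [[0, 0, 0, 0, 0, 0, 0]],
  ],
)

```text
t: 12.35
position: [0.6004, 0.0023, 0.1739]
eef_rot: [[-0.979, 0.178, -0.099], [0.204, 0.856, -0.474], [0.0, -0.485, -0.875]]
wrist_force: [0.1, 0.3, -0.9]
width: 0.0095
```

```bash
python3 - <<'E'
from h import *
im=ctrl.read_camera('wrist')[:,:,::-1];cv2.imwrite('pics/w10.png',im)
cv2.imwrite('pics/w10a.png',cv2.resize(im[95:345,340:640],None,fx=2.6,fy=2.4,interpolation=cv2.INTER_CUBIC))
E
```

```text
(no output)
```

View pics/w10a.png

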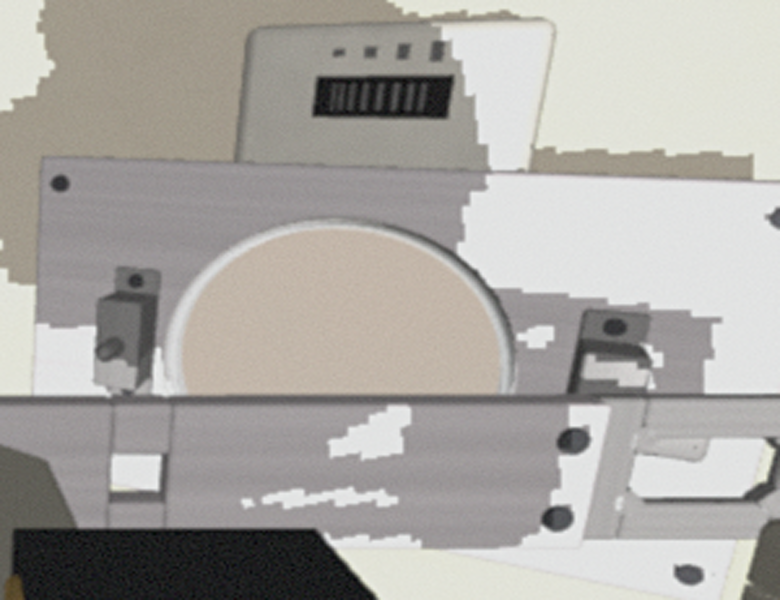

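```bash
cat > st.py <<'E'
from h import *
np.set_printoptions(precision=4,suppress=True)
q=np.array([.6122,.0573,np.radians(77.9)])
C,S=np.cos(q[2]),np.sin(q[2]);Rs=np.array([[C,-S,0],[S,C,0],[0,0,1]])
def sh(X): return Rs.T@(np.asarray(X)-[q[0],q[1],0])*1000
def w(p): return Rs@(np.array(p)/1000)+[q[0],q[1],0]
V=lambda u,v:(340+(u+.5)/2.6-.5,95+(v+.5)/2.4-.5)
def state():
    o=ctrl.get_obs();Re=np.array(o['eef_rot']);pe=np.array(o['position'])
    bx=Re[:,1];by=-Re[:,2];bz=np.cross(bx,by);org=pe-(-.085*bx+.0131*by+.0005*bz)
    a=sh(org+.085*bx);h=sh(org-.046*bx)
    print('t',o['t'],'pos',pe*1000,'F',np.array(o['wrist_force']),'w',o['width']);print('A u,lat,v',a-[62,0,53],'hole sh',h-[-62,0,53],'tilt',np.degrees(np.arcsin(-bx[2])),'yaw',np.degrees(np.arctan2(bx[1],bx[0])),'roll',np.degrees(np.arcsin(bz[2])))
    return bx,by,bz,org
E
python3 - <<'E'
from st import *
c=cal('wrist');bx,by,bz,org=state()
for nm,p,m in [('c4',(42,157),(-98,59,34)),('headcorner',(702,461),(79,-5,72)),('pin',(105,350),(-62,0,65)),('pin post top inner +y',(112,293),(-55,15,53))]:
    print(nm,sh(onz(c,V(*p),m[2]/1000))-m, [((a-b)*k) for a,b,k in zip(proj(c,w(m)),(340,95),(2.6,2.4))])
E
```

```text
t 12.4 pos [600.394    2.2344 173.8978] F [-0.2411 -0.1129 -1.6909] w 0.009699595943173647
A u,lat,v [24.0189  1.3193 27.0329] hole sh [33.4411  0.6643 90.5348] tilt 28.9959209766114 yaw 78.2275417467712 roll -0.01802918426917924
c4 [ 0.9649 -0.0518  0.    ] [np.float64(38.41738456219749), np.float64(156.05813011153185)]
headcorner [-2.2907  1.1998  0.    ] [np.float64(713.1903991690104), np.float64(466.9531186067329)]
pin [0.1354 2.1074 0.    ] [np.float64(103.37709010224386), np.float64(355.67012954523904)]
pin post top inner +y [-9.802   2.8976  0.    ] [np.float64(142.60804463287607), np.float64(304.44298163920337)]
```

Request:
send_rows(
  steps=[
    [[-0.7, -3, -4, 0, 0, 0, 0], [0, 0, -5, 0, 0, 0, 0], [0, 0, -4, 0, 0, 0, 0], [0, 0, 0, 0, 0, 0, 0]],
  ],
)

```text
t: 12.9
position: [0.5994, -0.0007, 0.1602]
eef_rot: [[-0.979, 0.178, -0.1], [0.204, 0.856, -0.475], [0.002, -0.485, -0.874]]
wrist_force: [-0.1, -0.1, -1.7]
width: 0.0103
```

```bash
sed -i 's/\.6122,\.0573/.6114,.0571/' st.py; python3 - <<'E'
from st import *
state()
im=ctrl.read_camera('wrist')[:,:,::-1];cv2.imwrite('pics/w11.png',im)
cv2.imwrite('pics/w11a.png',cv2.resize(im[95:345,340:640],None,fx=2.6,fy=2.4,interpolation=cv2.INTER_CUBIC))
E
```

```text
t 12.9 pos [599.3621  -0.6933 160.2359] F [-0.0599 -0.1343 -1.6582] w 0.010340287323423979
A u,lat,v [21.2629  1.105  13.3119] hole sh [30.7123  0.3595 76.8619] tilt 29.019961915396678 yaw 78.27292032402943 roll -0.08789135936793208
```

View pics/w11a.png

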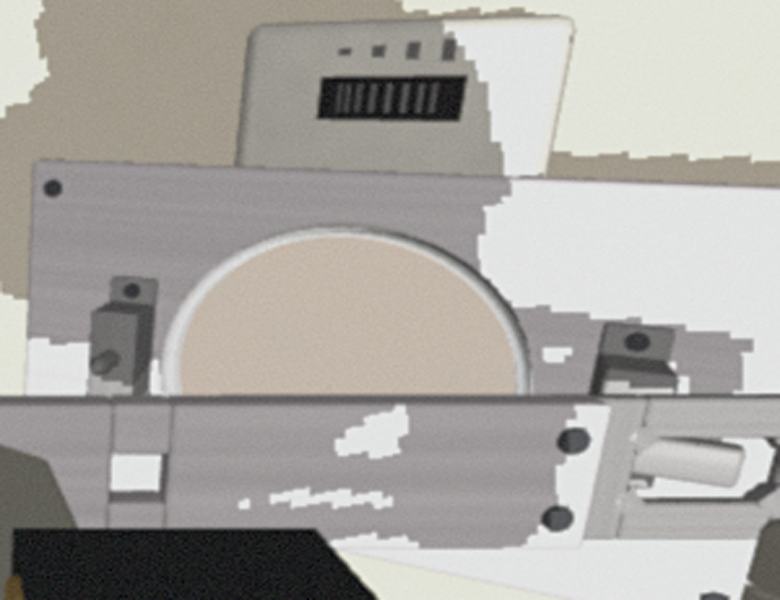

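Request:
send_rows(
  steps=[
    [[0, 0, -3, 0, 0, 0, 0], [0, 0, -2.3, 0, 0, 0, 0], [0, 0, 0, 0, 0, 0, 0]],
  ],
)

```text
t: 13.32
position: [0.5995, -0.0008, 0.1553]
eef_rot: [[-0.979, 0.178, -0.1], [0.204, 0.856, -0.475], [0.001, -0.485, -0.875]]
wrist_force: [0.3, 1.1, -0.8]
width: 0.0099
```

```bash
python3 - <<'E'
from st import *
state()
im=ctrl.read_camera('wrist')[:,:,::-1];cv2.imwrite('pics/w12a.png',cv2.resize(im[195:345,500:640],None,fx=4,fy=4,interpolation=cv2.INTER_CUBIC))
im=ctrl.read_camera('scene')[:,:,::-1];cv2.imwrite('pics/scene12z.png',cv2.resize(im[160:250,260:370],None,fx=6.5,fy=6.5,interpolation=cv2.INTER_CUBIC))
E
```

```text
t 13.325 pos [599.5376  -0.7584 155.3182] F [ 0.3361  1.0583 -0.7671] w 0.009851989815182129
A u,lat,v [21.2532  0.8547  8.4191] hole sh [30.691   0.1536 71.9488] tilt 29.009836884671753 yaw 78.25062747304736 roll -0.05011735760860669
```

View pics/w12a.png

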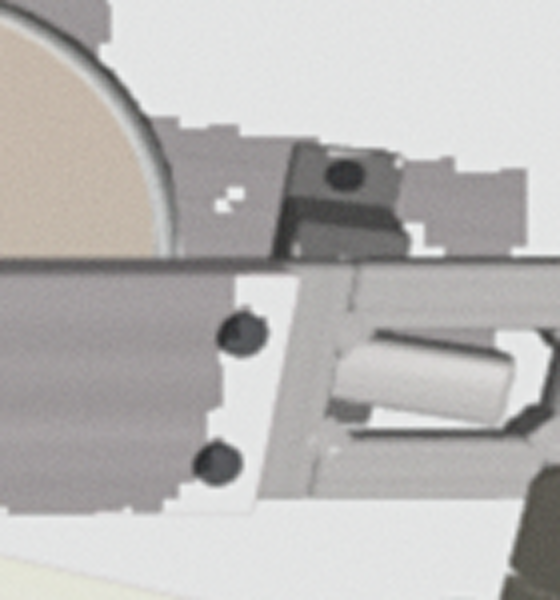

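View pics/scene12z.png

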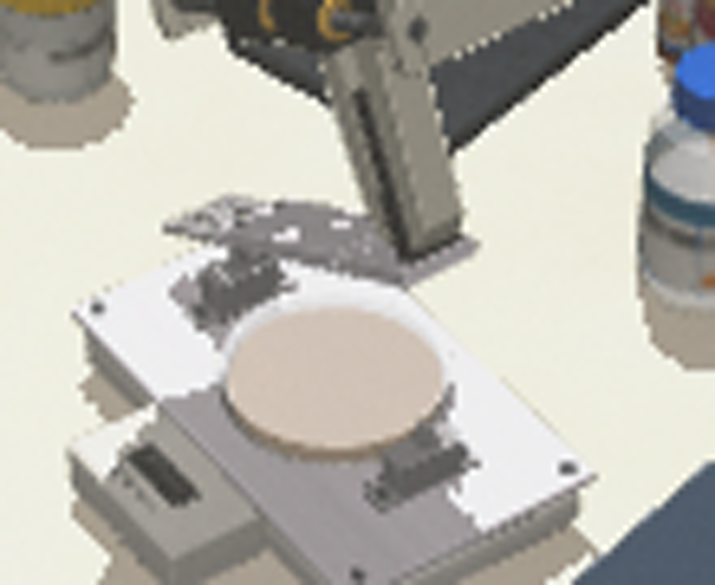

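Request:
send_rows(
  steps=[
    [[-0.8, -4, 0, 0, 0, 0, 0], [-0.8, -4, -0.5, 0, 0, 0, 0], [-0.6, -3, 0, 0, 0, 0, 0], [0, 0, 0, 0, 0, 0, 0]],
  ],
)

```text
t: 13.92
position: [0.5974, -0.0124, 0.1551]
eef_rot: [[-0.979, 0.179, -0.1], [0.205, 0.856, -0.475], [0.0, -0.485, -0.874]]
wrist_force: [-0.0, 0.8, -2.1]
width: 0.0099
```

```bash
python3 - <<'E'
from st import *
state()
im=ctrl.read_camera('wrist')[:,:,::-1];cv2.imwrite('pics/w13a.png',cv2.resize(im[195:345,500:640],None,fx=4,fy=4,interpolation=cv2.INTER_CUBIC))
E
```

```text
t 13.925 pos [597.3615 -12.3636 155.1428] F [-0.0084  0.7869 -2.1353] w 0.009915650547385097
A u,lat,v [9.4389 0.3738 8.225 ] hole sh [18.8842 -0.1919 71.7695] tilt 29.017246089800853 yaw 78.18295303126241 roll -0.020360430290093837
```

View pics/w13a.png

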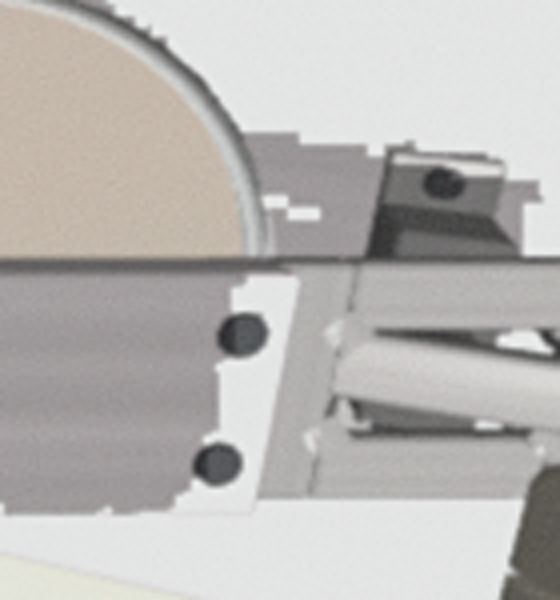

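```bash
python3 - <<'E'
from pose import *
q=[.6114,.0571,np.radians(77.9)]
p=None
for a in [(9.4,8.2,29),(8,7.7,29),(7.8,7,22),(7.5,6,15),(7.3,4,9),(7.2,3,6),(7,1.5,3),(7,0,0)]:
    t=tcp(q,*a);print(a,t.round(1),None if p is None else (t-p).round(1));p=t
E
```

```text
(9.4, 8.2, 29) [597.  -12.4 155.1] None
(8, 7.7, 29) [596.7 -13.7 154.6] [-0.3 -1.4 -0.5]
(7.8, 7, 22) [594.5 -24.1 135.8] [ -2.2 -10.3 -18.7]
(7.5, 6, 15) [592.7 -32.3 115.7] [ -1.8  -8.2 -20.2]
(7.3, 4, 9) [591.6 -37.4  96.5] [ -1.1  -5.1 -19.1]
(7.2, 3, 6) [591.2 -39.3  86.8] [-0.4 -1.9 -9.7]
(7, 1.5, 3) [590.9 -40.9  76.5] [ -0.3  -1.5 -10.3]
(7, 0, 0) [590.7 -41.8  66.1] [ -0.2  -0.9 -10.4]
```

Request:
send_rows(
  steps=[
    [[-0.3, -1.4, -0.5, 0, 0, 0, 0], [-1.2, -5.4, -9.2, 3.42, -0.74, 0, 0], [-1.0, -4.9, -9.5, 3.42, -0.74, 0, 0], [-0.9, -4.3, -10, 3.42, -0.74, 0, 0], [-0.9, -3.9, -10.2, 3.42, -0.74, 0, 0], [0, 0, 0, 0, 0, 0, 0]],
  ],
)

```text
t: 14.72
position: [0.5923, -0.0344, 0.1156]
eef_rot: [[-0.978, 0.201, -0.054], [0.208, 0.944, -0.256], [-0.0, -0.261, -0.965]]
wrist_force: [-0.4, 0.8, -0.5]
width: 0.01
```

```bash
python3 - <<'E'
from st import *
state()
im=ctrl.read_camera('wrist')[:,:,::-1];cv2.imwrite('pics/w14.png',im)
E
```

```text
t 14.725 pos [592.2627 -34.4316 115.5517] F [-0.4013  0.8269 -0.4878] w 0.009997458549216758
A u,lat,v [5.1585 0.2811 5.4808] hole sh [ 2.7109  0.0776 39.715 ] tilt 15.148940736516057 yaw 77.99221331224022 roll 0.01219660442683208
```

View pics/w14.png

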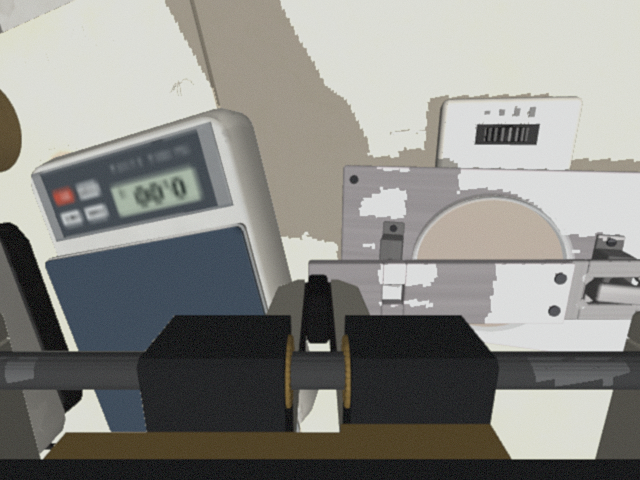

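Request:
send_rows(
  steps=[
    [[0.5, 2, 0, 0, 0, 0, 0], [-0.6, -2.7, -9.5, 2.93, -0.63, 0, 0], [-0.5, -2.4, -9.6, 2.93, -0.63, 0, 0], [0, 0, 0, 0, 0, 0, 0]],
  ],
)

```text
t: 15.28
position: [0.5922, -0.0355, 0.0963]
eef_rot: [[-0.979, 0.203, -0.031], [0.206, 0.966, -0.155], [-0.001, -0.158, -0.987]]
wrist_force: [0.5, 0.1, -0.8]
width: 0.0099
```

```bash
python3 - <<'E'
from st import *
state()
im=ctrl.read_camera('wrist')[:,:,::-1];cv2.imwrite('pics/w15.png',cv2.resize(im[180:340,330:640],None,fx=2.5,fy=2.5,interpolation=cv2.INTER_CUBIC))
E
```

```text
t 15.275 pos [592.2132 -35.5024  96.3334] F [ 0.4945  0.1245 -0.8482] w 0.009912210849971006
A u,lat,v [9.2215 0.5022 3.5252] hole sh [ 3.8696 -0.0178 24.2327] tilt 9.095059855832599 yaw 78.13034329874878 roll 0.05886046944139361
```

View pics/w15.png

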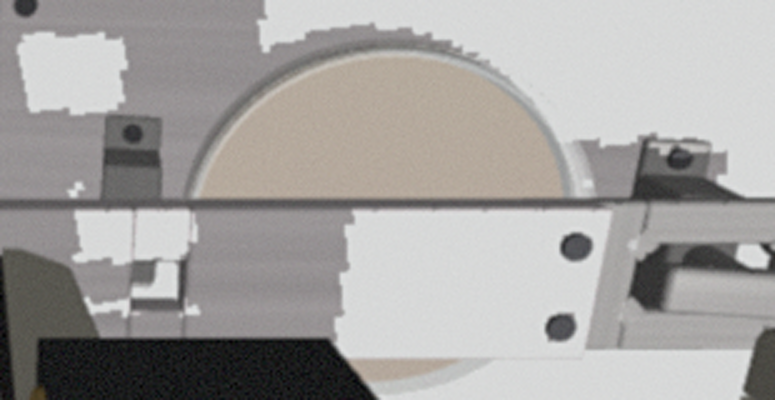

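Request:
send_rows(
  steps=[
    [[-0.4, -1.8, 0, 0, 0, 0, 0], [-0.4, -1.9, -9.7, 2.93, -0.63, -0.2, 0], [0, 0, 0, 0, 0, 0, 0], [0, 0, 0, 0, 0, 0, 0]],
  ],
)

```text
t: 15.82
position: [0.5922, -0.0375, 0.0872]
eef_rot: [[-0.978, 0.206, -0.019], [0.207, 0.973, -0.103], [-0.003, -0.105, -0.994]]
wrist_force: [1.4, 0.3, -0.8]
width: 0.0098
```

```bash
python3 - <<'E'
from st import *
state()
im=ctrl.read_camera('wrist')[:,:,::-1];cv2.imwrite('pics/w16f.png',im);cv2.imwrite('pics/w16.png',cv2.resize(im[180:340,330:640],None,fx=2.5,fy=2.5,interpolation=cv2.INTER_CUBIC))
E
```

```text
t 15.825 pos [592.2026 -37.5173  87.2112] F [ 1.3662  0.2565 -0.7966] w 0.009756231855010775
A u,lat,v [ 9.1522 -0.1736  3.3791] hole sh [ 2.873  -0.5047 17.0977] tilt 6.011164336898994 yaw 78.0456304627328 roll 0.16164217804023867
```

View pics/w16.png

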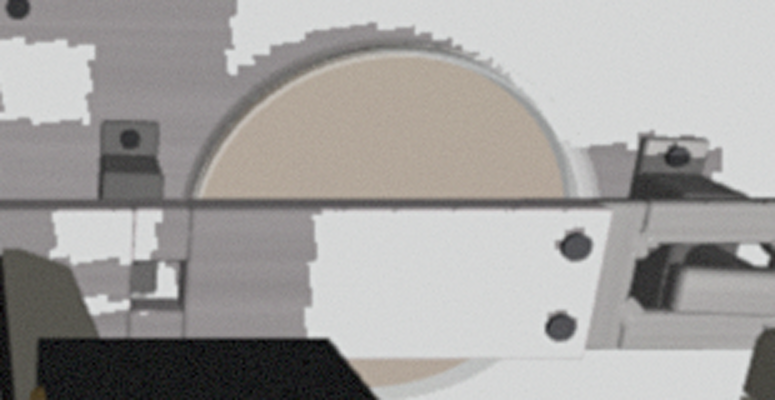

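Request:
send_rows(
  steps=[
    [[-0.4, -2.2, 0, 0, 0, 0, 0], [0, 0, 0, 0, 0, 0, 0], [0, 0, 0, 0, 0, 0, 0]],
  ],
)

```text
t: 16.25
position: [0.5914, -0.0406, 0.0869]
eef_rot: [[-0.978, 0.207, -0.02], [0.208, 0.973, -0.103], [-0.002, -0.105, -0.994]]
wrist_force: [-0.2, 0.4, -1.8]
width: 0.0096
```

```bash
python3 - <<'E'
from st import *
state()
im=ctrl.read_camera('wrist')[:,:,::-1];cv2.imwrite('pics/w17.png',cv2.resize(im[180:340,330:640],None,fx=2.5,fy=2.5,interpolation=cv2.INTER_CUBIC))
E
```

```text
t 16.25 pos [591.4211 -40.5692  86.9078] F [-0.1874  0.387  -1.7712] w 0.009575430626721702
A u,lat,v [ 6.0037 -0.2132  3.0682] hole sh [-0.2753 -0.4119 16.7928] tilt 6.013795974675441 yaw 77.98734940646217 roll 0.13342258904668597
```

View pics/w17.png

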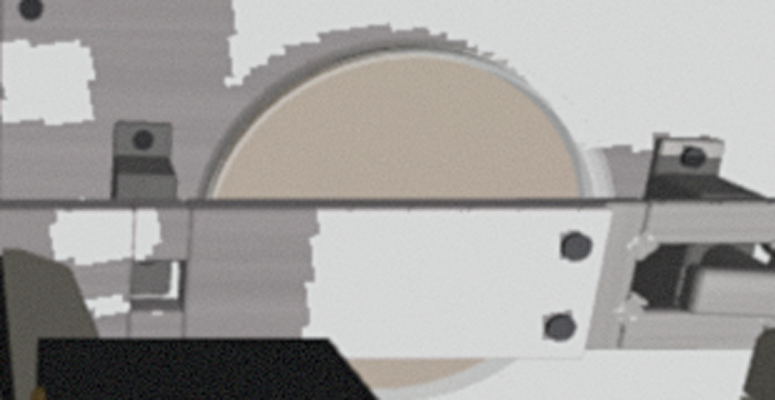

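Request:
send_rows(
  steps=[
    [[0, -0.3, -5, 1.47, -0.31, 0, 0], [0, -0.2, -5.2, 1.47, -0.31, 0, 0], [0, 0, 0, 0, 0, 0, 0]],
  ],
)

```text
t: 16.68
position: [0.5905, -0.0429, 0.0759]
eef_rot: [[-0.978, 0.21, -0.011], [0.211, 0.976, -0.052], [-0.0, -0.053, -0.999]]
wrist_force: [-0.2, -0.2, -1.1]
width: 0.0096
```

```bash
python3 - <<'E'
from st import *
state()
im=ctrl.read_camera('wrist')[:,:,::-1];cv2.imwrite('pics/w18.png',cv2.resize(im[180:340,330:640],None,fx=2.5,fy=2.5,interpolation=cv2.INTER_CUBIC))
E
```

```text
t 16.675 pos [590.5368 -42.8797  75.9156] F [-0.2381 -0.1973 -1.1181] w 0.009590871226076212
A u,lat,v [ 4.9345 -0.2447  0.8167] hole sh [-1.881  -0.1051  7.7652] tilt 3.040509942007619 yaw 77.83885930749409 roll 0.02776465794340254
```

View pics/w18.png

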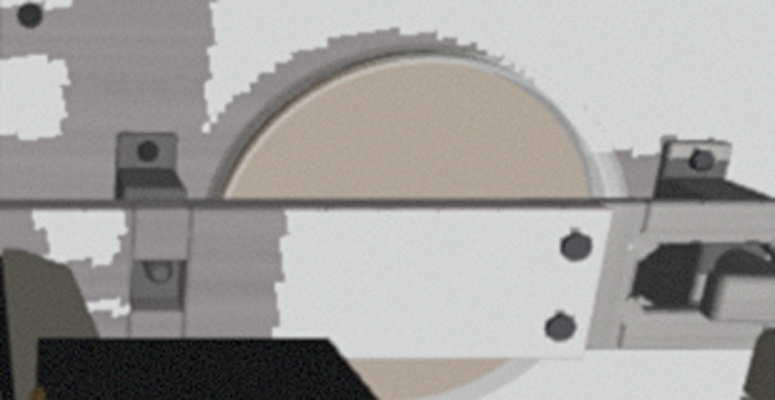

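Request:
send_rows(
  steps=[
    [[0.1, 0.4, -3, 1, -0.21, 0, 0], [0, -0.2, -3.2, 1, -0.21, 0, 0], [0, -0.2, -3, 0.95, -0.21, 0, 0], [0, 0, 0, 0, 0, 0, 0], [0, 0, 0, 0, 0, 0, 0]],
  ],
)

```text
t: 17.35
position: [0.5915, -0.0411, 0.0675]
eef_rot: [[-0.978, 0.208, 0.002], [0.208, 0.978, -0.0], [-0.002, 0.0, -1.0]]
wrist_force: [-0.1, 0.1, -0.5]
width: 0.0099
```

```bash
python3 - <<'E'
from st import *
state()
im=ctrl.read_camera('wrist')[:,:,::-1];cv2.imwrite('pics/w19.png',cv2.resize(im[180:340,330:640],None,fx=2.5,fy=2.5,interpolation=cv2.INTER_CUBIC))
E
```

```text
t 17.35 pos [591.5298 -41.0839  67.4722] F [-0.1206  0.0578 -0.5058] w 0.009894604526848068
A u,lat,v [ 7.8363 -0.4449  1.4346] hole sh [ 0.8364 -0.6274  1.3857] tilt -0.02139802301428976 yaw 77.97984065146267 roll 0.12827917313389858
```

View pics/w19.png

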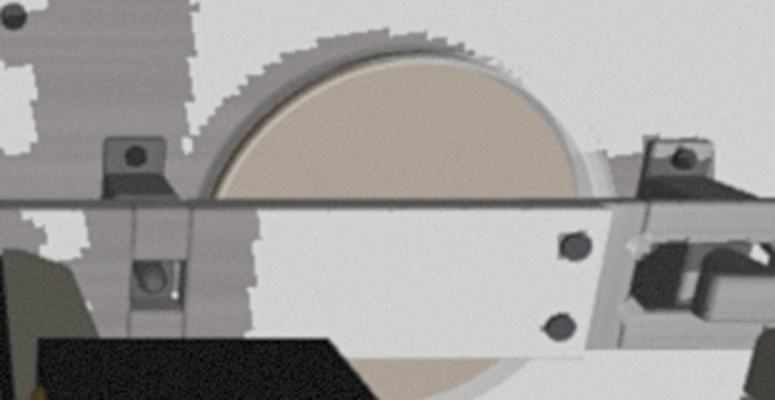

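Request:
send_rows(
  steps=[
    [[-0.2, -0.8, -1.0, 0, 0, 0, 0], [0, 0, -0.6, 0, 0, 0, 0], [0, 0, 0, 0, 0, 0, 0]],
  ],
)

```text
t: 17.77
position: [0.5914, -0.0418, 0.0662]
eef_rot: [[-0.978, 0.208, 0.002], [0.208, 0.978, -0.0], [-0.002, 0.0, -1.0]]
wrist_force: [0.4, 0.1, 1.0]
width: 0.0095
```

```bash
python3 - <<'E'
from st import *
state()
E
```

```text
t 17.775 pos [591.3925 -41.8405  66.1956] F [0.4124 0.0808 0.9518] w 0.00947736497774169
A u,lat,v [ 7.0654 -0.4334  0.1303] hole sh [ 0.0656 -0.6461  0.1027] tilt -0.012096739916335237 yaw 77.99301228337704 roll 0.14286003416225382
```

Request:
send_rows(
  steps=[
    [[0, 0, 0, 0, 0, 0, 15], [0, 0, 0, 0, 0, 0, 22], [0, 0, 0, 0, 0, 0, 22], [0, 0, 10, 0, 0, 0, 22], [0, 0, 25, 0, 0, 0, 22], [0, 0, 40, 0, 0, 0, 22], [0, 0, 30, 0, 0, 0, 22], [0, 0, 0, 0, 0, 0, 22]],
  ],
)

```text
t: 18.77
position: [0.5933, -0.0419, 0.1742]
eef_rot: [[-0.978, 0.208, 0.009], [0.208, 0.978, -0.001], [-0.009, 0.001, -1.0]]
wrist_force: [0.0, 0.8, 0.4]
width: 0.0207
```

```bash
python3 - <<'E'
from st import *
o=ctrl.get_obs();print(o['t'],o['position'],o['joints'])
for n in ['wrist','side','scene']:
  im=ctrl.read_camera(n)[:,:,::-1];cv2.imwrite(f'pics/{n}20.png',im)
  if n=='side':cv2.imwrite('pics/side20z.png',cv2.resize(im[180:280,290:400],None,fx=6,fy=6,interpolation=cv2.INTER_CUBIC))
  if n=='scene':cv2.imwrite('pics/scene20z.png',cv2.resize(im[160:260,240:370],None,fx=6,fy=6,interpolation=cv2.INTER_CUBIC))
E
```

```text
18.775 [ 0.5933 -0.0419  0.1742] [ 0.1555  0.5752 -0.1949  1.6527  0.1338  0.9175  1.2716]
```

View pics/wrist20.png

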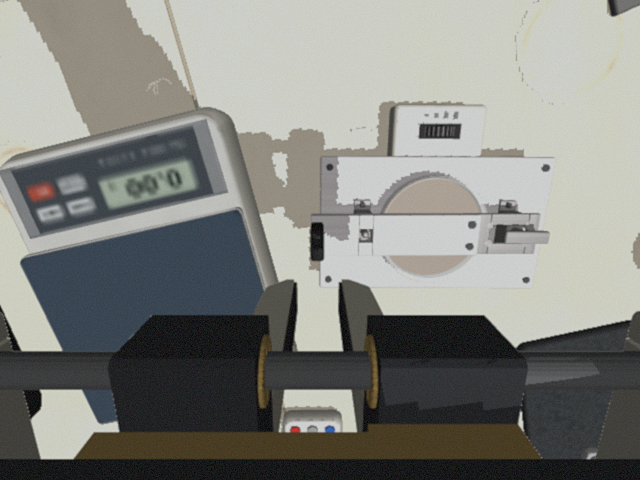

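View pics/side20z.png

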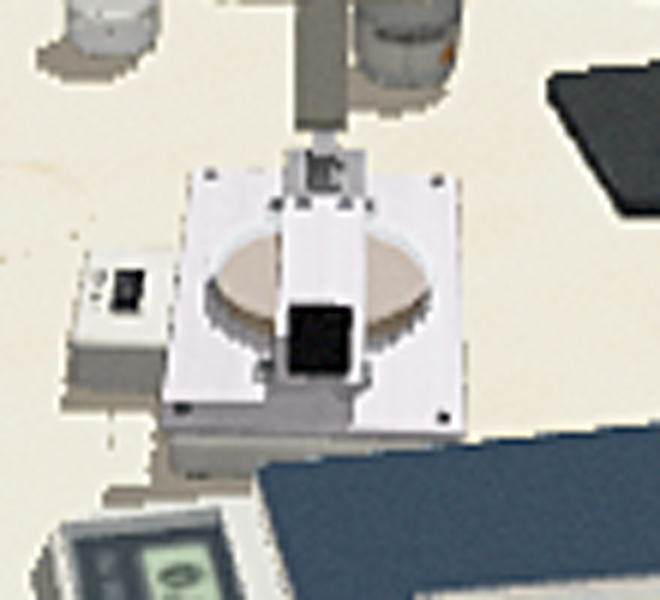

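View pics/scene20z.png

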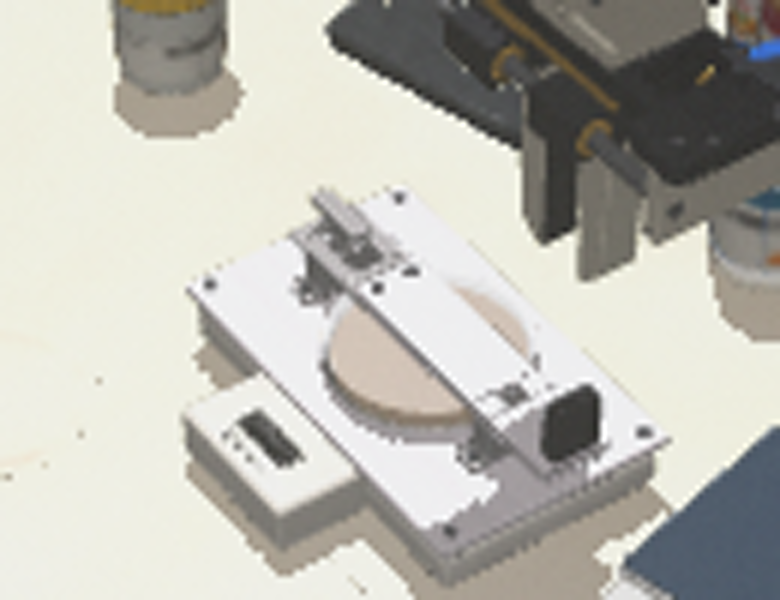

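```bash
python3 - <<'E'
from st import *
im=cv2.imread('pics/wrist20.png')
cv2.imwrite('pics/w20z.png',cv2.resize(im[95:260,300:560],None,fx=3,fy=3,interpolation=cv2.INTER_CUBIC))
c=cal('wrist');g=cv2.cvtColor(im,cv2.COLOR_BGR2GRAY);m=np.zeros_like(g);m[118:145,410:470]=(g[118:145,410:470]<90)
n,l,s,ce=cv2.connectedComponentsWithStats(m);i=1+np.argmax(s[1:,4]);print(s[i],ce[i],sh(onz(c,ce[i],.032)))
state()
for p,mm in [((320,157),(-98,59,34)),((555,158),(98,59,34)),((536,287),(98,-59,34)),((320,287),(-98,-59,34))]: print(sh(onz(c,p,.034))-mm)
print(w((0,79,37)),w((-10,79,37)))
E
```

```text
[419 124  42  14 517] [439.3424 130.5397] [-3.9655 82.3048 32.    ]
t 18.925 pos [590.4269 -42.0303 170.0333] F [-0.1073  0.8028 -0.2964] w 0.020117649553538116
A u,lat,v [  6.671    0.4653 103.8838] hole sh [ -0.3289   0.2791 103.9218] tilt 0.016643945203643505 yaw 77.9814431803403 roll 0.017196392067755972
[-1.5612  2.574  -0.    ]
[-6.7163  2.0809 -0.    ]
[-3.4019  7.2115 -0.    ]
[-1.1665  6.8588 -0.    ]
[0.5342 0.0737 0.037 ] [0.5321 0.0639 0.037 ]
```

View pics/w20z.png

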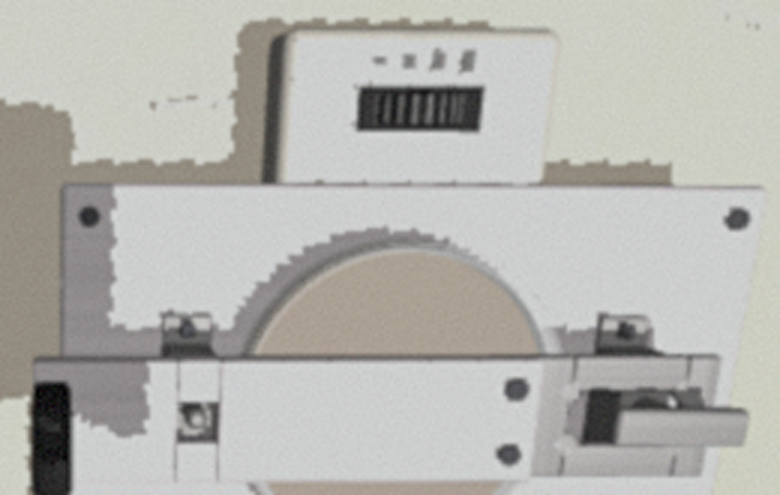

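Request:
send_rows(
  steps=[
    [[-15, 26, 0, 0, 0, 0, 0], [-15, 27, -10, 0, 0, 0, 0], [-14, 27, -15, 0, 0, 0, 0], [-14, 26, -20, 0, 0, 0, 0], [0, 0, -35, 0, 0, 0, 0], [0, 0, -30, 0, 0, 0, 0], [0, 0, 0, 0, 0, 0, 0], [0, 0, 0, 0, 0, 0, 0]],
  ],
)

```text
t: 19.92
position: [0.5335, 0.0641, 0.061]
eef_rot: [[-0.978, 0.208, 0.002], [0.208, 0.978, -0.0], [-0.002, 0.0, -1.0]]
wrist_force: [0.0, 0.3, 1.0]
width: 0.0002
```

```bash
python3 - <<'E'
from st import *
o=ctrl.get_obs();print(o['t'],o['position'],'sh',sh(o['position']),o['wrist_force'],o['width'])
for n in ['wrist','scene']:
  im=ctrl.read_camera(n)[:,:,::-1];cv2.imwrite(f'pics/{n}21.png',im)
  if n=='scene':cv2.imwrite('pics/scene21z.png',cv2.resize(im[160:260,240:370],None,fx=6,fy=6,interpolation=cv2.INTER_CUBIC))
E
```

```text
19.925 [0.5335 0.0641 0.061 ] sh [-9.5232 77.64   61.0427] [0.0145 0.3183 0.9724] 0.00022571886453005532
```

View pics/wrist21.png

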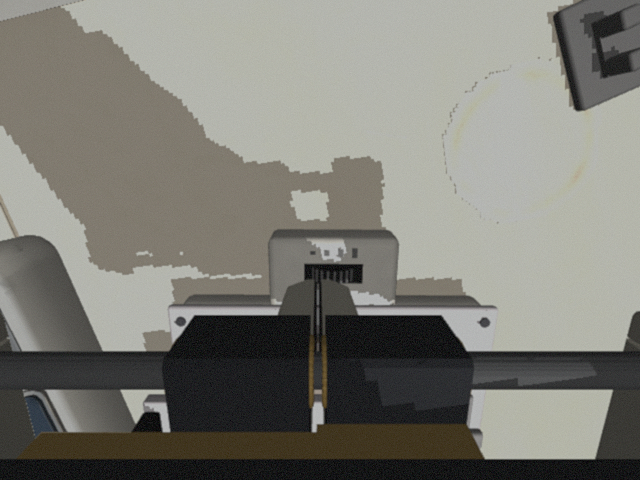

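View pics/scene21z.png

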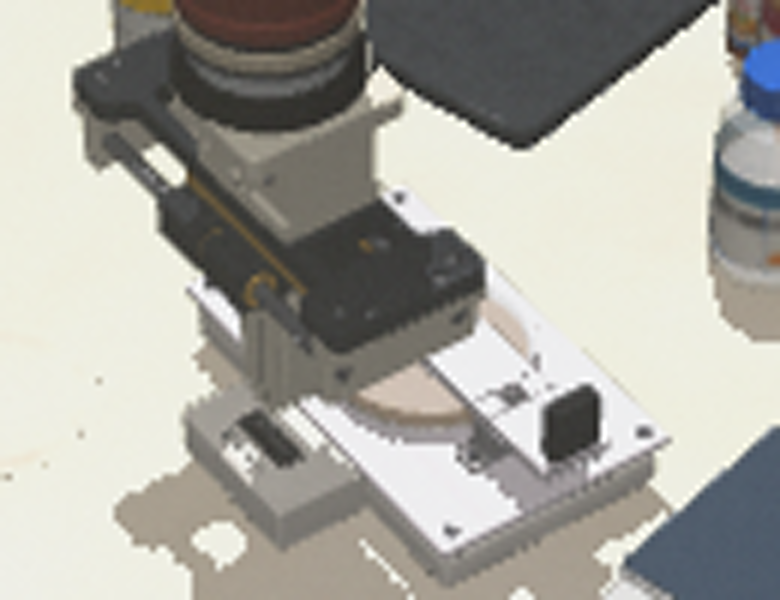

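Request:
send_rows(
  steps=[
    [[-0.8, 2.7, -12, 0, 0, 0, 0], [0, 0, -8, 0, 0, 0, 0], [0, 0, -2, 0, 0, 0, 0], [0, 0, 0, 0, 0, 0, 0]],
  ],
)

```text
t: 20.52
position: [0.5323, 0.0667, 0.0386]
eef_rot: [[-0.978, 0.208, 0.002], [0.208, 0.978, -0.0], [-0.002, -0.0, -1.0]]
wrist_force: [0.7, 0.1, 0.3]
width: 0.0007
```

```bash
cat > ob.py <<'E'
from st import *
o=ctrl.get_obs();print(o['t'],o['position'],'sh',sh(o['position']),o['wrist_force'],o['width'])
E
python3 ob.py
```

```text
20.525 [0.5323 0.0667 0.0386] sh [-7.1877 79.3089 38.574 ] [0.6896 0.1324 0.2756] 0.0006506963136907459
```

Request:
send_rows(
  steps=[
    [[0, 0, -1, 0, 0, 0, 0], [0, 0, -0.7, 0, 0, 0, 0], [0, 0, 0, 0, 0, 0, 0]],
  ],
)

```text
t: 20.9
position: [0.5326, 0.0667, 0.0373]
eef_rot: [[-0.978, 0.208, 0.002], [0.208, 0.978, -0.0], [-0.002, 0.0, -1.0]]
wrist_force: [0.0, -0.5, 0.3]
width: 0.0003
```

```bash
python3 ob.py
```

```text
20.9 [0.5326 0.0667 0.0373] sh [-7.0967 79.0693 37.2553] [ 0.009  -0.4653  0.2677] 0.0003016284471709393
```

Request:
send_rows(
  steps=[
    [[0, 0, -0.7, 0, 0, 0, 0], [0, 0, 0, 0, 0, 0, 0]],
  ],
)

```text
t: 21.15
position: [0.5327, 0.0667, 0.0369]
eef_rot: [[-0.978, 0.208, 0.003], [0.208, 0.978, -0.0], [-0.003, 0.0, -1.0]]
wrist_force: [0.0, -1.0, 4.4]
width: 0.0008
```

```bash
python3 ob.py
```

```text
21.15 [0.5327 0.0667 0.0369] sh [-7.0887 78.9792 36.9342] [ 0.0467 -1.0421  4.3584] 0.0007502052935094539
```

Request:
send_rows(
  steps=[
    [[0.4, 2, 0, 0, 0, 0, 0], [0.4, 2, 0, 0, 0, 0, 0], [0.4, 2, 0, 0, 0, 0, 0]],
  ],
)

```text
t: 21.52
position: [0.5339, 0.0724, 0.0371]
eef_rot: [[-0.978, 0.209, 0.003], [0.209, 0.978, -0.001], [-0.003, -0.0, -1.0]]
wrist_force: [-1.2, -2.2, 6.0]
width: 0.0003
```

```bash
python3 ob.py
```

```text
21.525 [0.5339 0.0724 0.0371] sh [-1.3276 78.9828 37.1253] [-1.1942 -2.2121  6.04  ] 0.000294751804257598
```

Request:
send_rows(
  steps=[
    [[0.4, 2, 0.1, 0, 0, 0, 0], [0.4, 2, 0, 0, 0, 0, 0], [0.4, 2, 0, 0, 0, 0, 0], [0.4, 1.6, 0, 0, 0, 0, 0]],
  ],
)

```text
t: 22.02
position: [0.5354, 0.0793, 0.0369]
eef_rot: [[-0.978, 0.209, 0.002], [0.209, 0.978, -0.002], [-0.003, -0.001, -1.0]]
wrist_force: [-0.4, -4.1, 6.3]
width: 0.0007
```

```bash
python3 ob.py; python3 - <<'E'
from h import *
im=ctrl.read_camera('wrist')[:,:,::-1];cv2.imwrite('pics/w22.png',cv2.resize(im[200:330,230:440],None,fx=3.8,fy=3.8,interpolation=cv2.INTER_CUBIC))
E
```

```text
22.025 [0.5354 0.0793 0.0369] sh [ 5.8157 78.9369 36.9257] [-0.4151 -4.0917  6.2671] 0.0007352000380522282
```

View pics/w22.png

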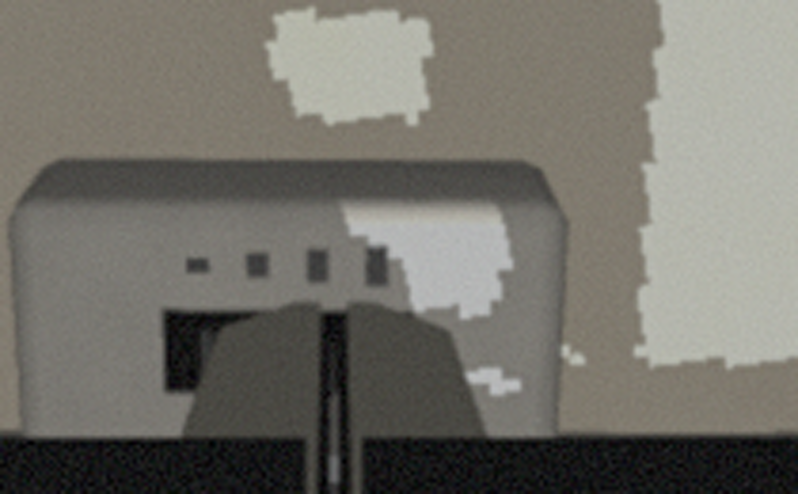

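Request:
send_rows(
  steps=[
    [[0, 0, 6, 0, 0, 0, 0], [-1.4, -6.5, 2, 0, 0, 0, 0], [-1.4, -6.5, 0, 0, 0, 0, 0], [0, 0, -6, 0, 0, 0, 0], [0, 0, -1.4, 0, 0, 0, 0], [0, 0, 0, 0, 0, 0, 0]],
  ],
)

```text
t: 22.82
position: [0.5322, 0.0667, 0.037]
eef_rot: [[-0.978, 0.208, 0.001], [0.208, 0.978, -0.001], [-0.001, -0.001, -1.0]]
wrist_force: [-0.5, -1.4, 1.6]
width: 0.0009
```

```bash
python3 ob.py
```

```text
22.825 [0.5322 0.0667 0.037 ] sh [-7.1777 79.508  37.0201] [-0.5499 -1.417   1.6323] 0.0008995454523834413
```

Request:
send_rows(
  steps=[
    [[0, 0, -0.4, 0, 0, 0, 0], [0, 0, 0, 0, 0, 0, 0]],
  ],
)

```text
t: 23.08
position: [0.5322, 0.0668, 0.0369]
eef_rot: [[-0.978, 0.209, 0.002], [0.209, 0.978, -0.001], [-0.002, -0.001, -1.0]]
wrist_force: [-1.4, -2.0, 4.5]
width: 0.0007
```

Request:
send_rows(
  steps=[
    [[0.4, 2, 0, 0, 0, 0, 0], [0.4, 2, 0, 0, 0, 0, 0]],
  ],
)

```text
t: 23.32
position: [0.5325, 0.0679, 0.0369]
eef_rot: [[-0.978, 0.21, -0.0], [0.21, 0.978, -0.005], [-0.001, -0.005, -1.0]]
wrist_force: [-2.4, -6.6, 8.8]
width: 0.0006
```

Request:
send_rows(
  steps=[
    [[0.4, 2, 0, 0, 0, 0, 0], [0.4, 2, 0, 0, 0, 0, 0]],
  ],
)

```text
t: 23.58
position: [0.534, 0.073, 0.0372]
eef_rot: [[-0.978, 0.21, 0.002], [0.21, 0.978, -0.003], [-0.002, -0.003, -1.0]]
wrist_force: [-1.2, -5.1, 6.6]
width: 0.0003
```

Request:
send_rows(
  steps=[
    [[0.4, 2, 0, 0, 0, 0, 0], [0.4, 2, 0, 0, 0, 0, 0]],
  ],
)

```text
t: 23.82
position: [0.535, 0.0773, 0.0372]
eef_rot: [[-0.978, 0.21, 0.002], [0.21, 0.978, -0.003], [-0.003, -0.002, -1.0]]
wrist_force: [-1.4, -3.8, 6.3]
width: 0.0007
```

Request:
send_rows(
  steps=[
    [[0.2, 1, 3, 0, 0, 0, 0], [0, 0, 10, 0, 0, 0, 0], [0, 0, 30, 0, 0, 0, 0], [0, 0, 40, 0, 0, 0, 0], [-10, 0, 40, 0, 0, 0, 0], [-20, 0, 30, 0, 0, 0, 0], [-20, 0, 0, 0, 0, 0, 0], [0, 0, 0, 0, 0, 0, 0], [0, 0, 0, 0, 0, 0, 0]],
  ],
)

```text
t: 24.95
position: [0.4857, 0.0806, 0.1897]
eef_rot: [[-0.978, 0.208, 0.003], [0.208, 0.978, 0.0], [-0.003, 0.001, -1.0]]
wrist_force: [0.4, -0.3, 0.3]
width: 0.0008
```

```bash
python3 ob.py; python3 - <<'E'
from h import *
for n in ['wrist','side','scene']:
  im=ctrl.read_camera(n)[:,:,::-1];cv2.imwrite(f'pics/{n}23.png',im)
  if n=='side':cv2.imwrite('pics/side23z.png',cv2.resize(im[180:280,290:400],None,fx=6,fy=6,interpolation=cv2.INTER_CUBIC))
E
```

```text
24.95 [0.4857 0.0806 0.1897] sh [ -3.3317 127.7937 189.7281] [ 0.4393 -0.2923  0.2504] 0.0008425420764604651
```

View pics/wrist23.png

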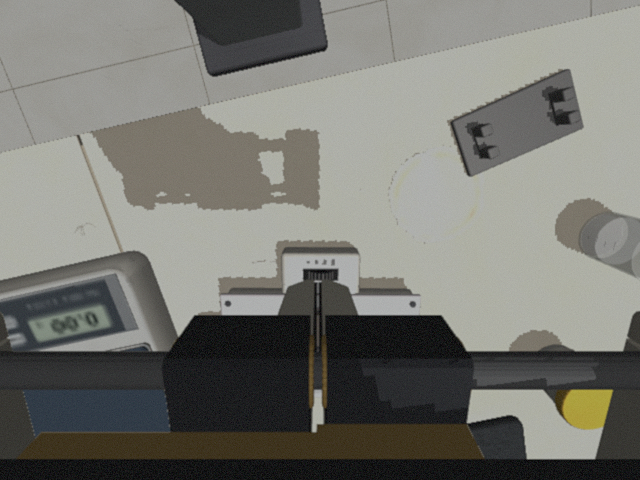

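View pics/side23z.png

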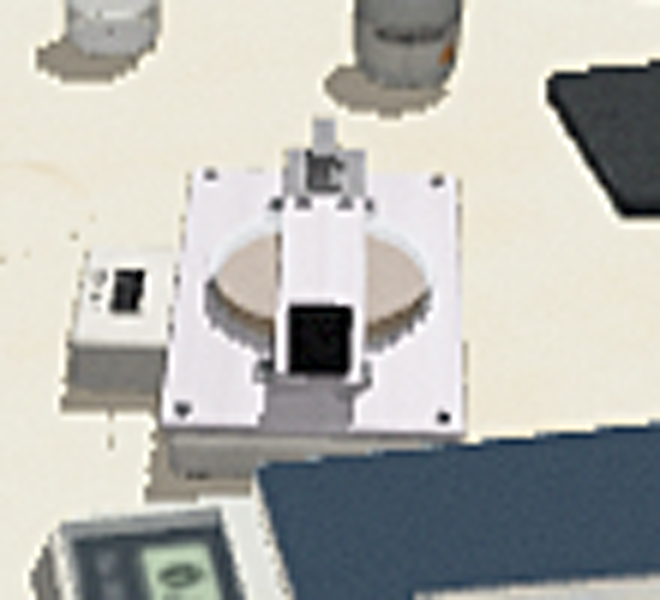

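View pics/scene23.png

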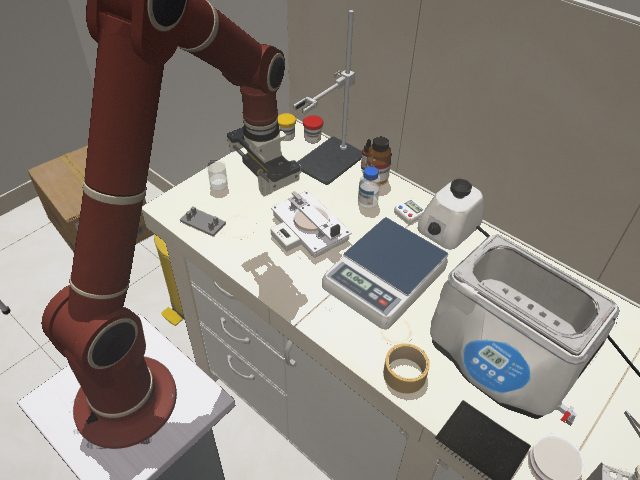

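```bash
python3 - <<'E'
from bench import ctrl
print(ctrl.sign_off())
E
```

```text
the job is handed in; nothing more can be done
None
```

The bar is fitted on the shaker and the speed wheel is rolled to its high stop. I handed the job in at about 25 s of the 58 s allowed.

**What I did:**
1. I lifted the bar out of the rack and stood it on its long edge at 30° in the clear strip. When released it tipped flat with the grip block up.
2. I took it again by the grip block and lowered the eye past the stud's T-head at 29° tilt. I then drew it about 12 mm under the head, levelled it over the pin and let go.
3. I rolled the wheel toward the stud end with the shut fingertips, in two strokes at up to about 9 N. That is above the suggested 3 to 6 N.

**Last checks:**
- **Bar:** The last wrist view after release shows the pin in the hole and the outer strip under the T-head. The final side view shows the bar resting flat across the dish.
- **Dish and other things:** None appears moved or knocked over in the final pictures. I judged this by eye and did not measure it.
- **Wheel:** I had no direct reading of its angle. On the second stroke the tip stuck and then slid against 5 to 7 N of drag, well above the 1 N of a free wheel, so I take it to be at its stop.
- **Disagreement:** My camera fits of the shaker's position differed by 1 to 3 mm, partly because some pictures were taken while the arm was still settling. I corrected for this by watching the pin through the hole as the bar went down.

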